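# Fetch the filter holder from among the reagent bottles and clamp it for test

### The arm

A 6-joint arm with a two-finger parallel gripper is mounted at the origin on the work surface. World frame = base frame: x ahead of the robot, y to its left, z up, the work surface at z = 0. Lengths are in m, angles in rad, forces in N, time in s.
With the tool pointing down it reaches from about 0.225 to 0.875 m from the base axis. Payload 3.4 kg.
Tool frame: the origin (TCP) lies between the finger pads; the fingertips stand 8 mm ahead of it and the grasp point (between the pads) lies 11 mm behind it; z points along the fingers, y is the line along which they close (so a half turn about z gives the same grasp; the last joint's range is limited). The gripper opens to 85 mm and grips with 20 to 120 N. Pads are 22 mm wide; open, the fingers measure 114 mm over their backs; the gripper's body (76 mm by 85 mm) begins 54 mm behind the grasp point. The pads swing forward as they close: fully open they stand 13 mm farther back than shut.
Start: joints at [-1.408, 0.276, 1.505, -0, 1.361, -0.121], TCP at [0.161, -0.552, 0.239] pointing down, gripper open.
Joint ranges: [-2.89, 2.89], [-0.75, 2.08], [0.22, 2.7], [-1.18, 4.32], [0.11, 2.71], [-2.7, 2.7]. Speed limits (rad/s): [2.57, 2.57, 3.14, 3.14, 3.14, 3.14].

### API

Orientations are given as a unit quaternion [w, x, y, z].
In Python, from rig import manip, optics, finder gives the robot as it stands.
- The arm moves only by the tool servo_tool, never from a script. Its argument "increments" is a list of rows, each a list of 7 numbers: the shift along the tool's x, y, z in cm, then the turn, a rotation vector about the tool's x, y, z in degrees, then the closure, from -1 (fully open) to 1 (shut). In form: [[x, y, z, rx, ry, rz, gripper], ...]. A call has exactly 5 rows; each row shifts and turns the commanded pose from where the row before left it, along the tool's axes as they then stand; what a row does not reach is not made up. A row lasts 1/10 s, in which the tool goes at most 50 mm and 8.59 degrees, less where a joint would pass 70% of its speed; a pose out of reach is approached as far as the arm can. A call is refused whole if a number of a shift passes 5 or a number of a turn 8.59, either way. A call with a gripper value outside its range is refused whole. The fingers move at their own pace and stop on an object; "squeeze" is the grip in N (left out, the last holds). Time passes only in rows, so rows that do not move let the fingers close, or fill a call up. It gives the time, the measured TCP pose, the force, the opening and the grip force at its end, in the units of the state.
- manip.get_state(): the state, without advancing time (a new reading comes with each control period).
- optics.get_image(name): name is "side" or "top"; returns the picture (400x640x3 uint8, red, green, blue); there is no depth.
- optics.get_calibration(name): a dict with "fov_y" (degrees; the focal length in pixels is half the picture's height over the tangent of half this angle, whatever the lens; pixels are square), "cx", "cy" (the principal point, pixels), "world_to_cam" (4x4, takes a point from world to camera coordinates). Camera axes: x right, y down, z forward; pixel columns grow to the right and rows downward; lengths in m; the calibration is good to about 2 mm. A picture is of the moment at which its call begins. get_calibration takes no time and is no camera call.
- manip.sign_off(): hands the job in; it is judged then, once.
Trained networks look in the newest picture that a camera, given by its name, has taken for a name from the list of things; names that differ only in an ending like _2 or _b are one class to them, and where a whole thing is asked for, a point or a joint stands for the part that bears it (a point fixed in the world has none). Each returns a list of dicts, best first, with "p" (0 to 1); they miss things now and then, are a little off and sometimes report something else, mostly with a low value. They report only what shows in the picture. A call takes as long as a camera call. They do not tell look-alikes from the thing itself.
- finder.silhouettes(label, camera): "region" (400x640 bool, what is visible of it) and "box" ([centre column, centre row, width, height] in pixels, round what is visible of it).
- finder.tip_of(label, camera): "at" ([column, row] in pixels: a listed point, or the origin of a listed thing).
The state is a dict: "clock": time; "qpos": joint angles; "qd": joint speeds; "effort": joint torques, N m; "position": TCP position; "ee_rot": TCP orientation; "contact_force": force on the tool from outside, world axes, zero at the start; "moment": the same for the moment, N m; "width": finger opening in m; "gripper_force": force on a finger pad.
Only numpy, scipy, OpenCV 4.12 (cv2) and the standard library are available. Lean on these libraries where they do the work, as an engineer would, in place of code of your own. Each camera call takes 0.05 s, during which the arm holds its last target. There are 200 camera calls.

### The job

A steel filter holder stands hemmed in by three bottles in the white spill tray: first stand all three bottles aside on the black rubber mat, then seat the holder upright in the round nest of the leak test stand (swinging its toggle clamp fully open if need be) and clamp it down by bringing the red handle fully upright. Then put each bottle back upright on the spot where it stood. Let no bottle fall over, and leave the mug and slide box alone.

Things in the scene. Friction and masses are not known exactly. Their poses are not given: they have to be found in the camera images.
- amber_center (a point): Round amber glass bottle, 54 mm across, 150 mm tall, about 0.25 kg. Point on its axis half-way up (75 mm above its underside), z up. The blue ribbed screw cap is the top 26 mm, 32 mm across (the narrowest); a narrower neck runs to 37 mm below the top. Grip across the cap from above, 62 mm above this point.
- jar_center (a point): Round white plastic wide-mouth bottle, 62 mm across, 136 mm tall, about 0.25 kg. Point on its axis half-way up (68 mm above its underside), z up. The blue ribbed screw cap is the top 26 mm, 46 mm across (the widest); a narrower neck runs to 37 mm below the top. Grip across the cap from above, 55 mm above this point.
- square_center (a point): Square clear glass bottle, 50 x 50 mm, 144 mm tall, about 0.25 kg. Point on its axis half-way up (72 mm above its underside), z up. The blue ribbed screw cap is the top 26 mm, 36 mm across; a narrower neck runs to 37 mm below the top. Grip across the cap from above, 59 mm above this point.
- holder_center (a point): Steel filter holder: upright puck 42 mm across, 43 mm high, with a 24 mm boss on top, 52 mm tall in all, about 0.25 kg. Point on its axis half-way up (26 mm above its underside). It starts in the spill tray (floor 4 mm, rim 14 mm above the bench) with the bottles' axes about 58 mm from its own: left, right and in front.
- mat: Flat black rubber mat fixed on the bench, 150 mm (its x) by 280 mm (its y), 4 mm thick, empty at the start: the side area for the bottles. Origin at the centre of its underside.
- nest (a point): Leak test stand's nest: centre of its floor, 16 mm above the bench, where the holder's underside rests, boss up, any yaw. Floor 46 mm across; a conical rim widens to 58 mm at 5 mm above it. Axes of the stand: x from clamp to nest, y along the clamp's hinges, z up. The bar's hinge is at x -75, z 76 mm here. Holding the holder with the fingers along y keeps clear of the raised bar.
- clamp_handle (a joint): Toggle clamp's handle angle, rad. 0: handle upright, clamp closed, the bar level over the nest, its sprung rubber spindle (touching from 0.09 on) pressing on the holder's boss. 1.2 (stop): handle leaned back away from the nest, clamp fully open, bar raised and leaning back. Starts anywhere between; friction holds it where left; moving it takes 4 to 8 N.
- handle_grip (a point): Point mid-grip on the clamp's red handle, 66 mm from its hinge, 20 mm from its free end. The grip is 14 mm thick along y of the stand, 17 mm the other way. Hinge: parallel to y through x -97, z 88 mm in the nest's axes; at angle a the point is 66 sin a behind the hinge (away from the nest) and 66 cos a above it. Pinch from above, fingers along y, and lead it round.
- mug: Bystander: beige mug, 80 mm across, 92 mm tall, on the far side of the bench. Origin at the centre of its underside. Leave alone.
- slide_box: Bystander: flat grey box for microscope slides, 90 x 175 x 35 mm, on the far side of the bench. Origin at the centre of its underside. Leave alone.
Things that resemble listed ones, but are neither listed nor needed, are in the scene too. Of the things shaped like the part that bears holder_center, the bare steel one is meant.

How it is judged:
By the outcome, as a careful person would: the job done as asked, in the order asked, and still so for the second after the job is handed in, with the robot touching nothing.
It also fails if it takes over 149 s, if anything falls off the work surface, if the arm or the gripper's body presses on something with over 40 N, if the wrist force passes 120 N, or if a joint passes its speed limit or range.

## Working session

There is one attempt and no reset: what is moved stays moved. The work goes in short steps, Python scripts to look and compute and a tool call to move; the robot and the scene stay as the last step left them, time stands still between calls to the robot, and variables do not carry over. Pictures are saved under pics/ and viewed, at most 14 in all, crops included, and the job is handed in when it is done.

Besides the shell and the picture viewer there is one more tool, called after ">>>" as a command line: name --pt "numbers of a row" for each row, then --argument value for the rest. servo_tool: Moves the arm, as the interface text tells. Its arguments: {"type":"object","properties":{"increments":{"type":"array","items":{"type":"array","items":{"type":"number"}}},"squeeze":{"type":"number"}},"required":["increments"]}

```bash
ls; mkdir -p pics
python3 - <<'E'
from rig import manip, optics, finder
import cv2,numpy as np
for c in ["side","top"]:
    im=optics.get_image(c); cv2.imwrite(f"pics/{c}0.png",im[:,:,::-1])
    k=optics.get_calibration(c); print(c,k["fov_y"],k["cx"],k["cy"],np.round(k["world_to_cam"],4).tolist())
    for l in ["amber_center","jar_center","square_center","holder_center","mat","nest","handle_grip","mug","slide_box"]:
        print(l,[(np.round(d["at"],1).tolist(),round(d["p"],2)) for d in finder.tip_of(l,c)])
s=manip.get_state();print({k:np.round(v,3).tolist() for k,v in s.items()})
E
```

```text
pics
side 45.2050799351371 315.2575126127571 197.15789960373024 [[0.9804, -0.1966, 0.0142, -0.5578], [-0.1279, -0.6891, -0.7133, 0.1707], [0.15, 0.6975, -0.7007, 1.2896], [0.0, 0.0, 0.0, 1.0]]
amber_center [([274.7, 138.5], 0.67)]
jar_center [([258.9, 154.0], 0.56), ([377.2, 191.1], 0.49)]
square_center [([282.4, 156.7], 0.72)]
holder_center [([320.9, 158.5], 0.73), ([269.7, 195.5], 0.53), ([221.8, 155.1], 0.48)]
mat [([312.4, 329.0], 0.93)]
nest [([332.6, 223.5], 0.96)]
handle_grip [([287.5, 195.4], 0.74)]
mug [([373.4, 193.2], 0.87)]
slide_box [([401.0, 253.5], 0.64), ([283.9, 155.2], 0.56)]
top 45.408902943635205 311.6886057647424 199.80358746489776 [[-0.0096, -0.9999, -0.0064, -0.0063], [-0.9937, 0.0102, -0.1119, 0.5785], [0.1119, 0.0053, -0.9937, 1.4533], [0.0, 0.0, 0.0, 1.0]]
amber_center [([188.3, 225.1], 0.86)]
jar_center [([211.9, 241.8], 0.72), ([308.9, 187.5], 0.59)]
square_center [([224.3, 218.8], 0.74), ([310.3, 187.9], 0.44)]
holder_center [([192.9, 287.4], 0.68), ([206.7, 226.0], 0.65), ([268.4, 237.6], 0.61), ([210.8, 179.2], 0.54)]
mat [([406.9, 225.2], 0.57)]
nest [([310.9, 189.6], 0.93), ([310.5, 227.8], 0.73)]
handle_grip [([313.4, 226.9], 0.49)]
mug [([269.0, 138.0], 0.76)]
slide_box [([349.8, 141.1], 0.81)]
{'clock': 1.0, 'qpos': [-1.408, 0.276, 1.505, 0.0, 1.361, -0.121], 'qd': [-0.001, 0.001, 0.001, 0.001, -0.001, 0.001], 'effort': [0.001, -41.666, -24.611, -0.0, -0.0, -0.0], 'position': [0.161, -0.552, 0.239], 'ee_rot': [0.0, 0.99, 0.141, 0.0], 'contact_force': [0.579, 0.267, 0.518], 'moment': [0.021, 0.031, 0.007], 'gripper_force': 0.0, 'width': 0.085}
```

View pics/side0.png

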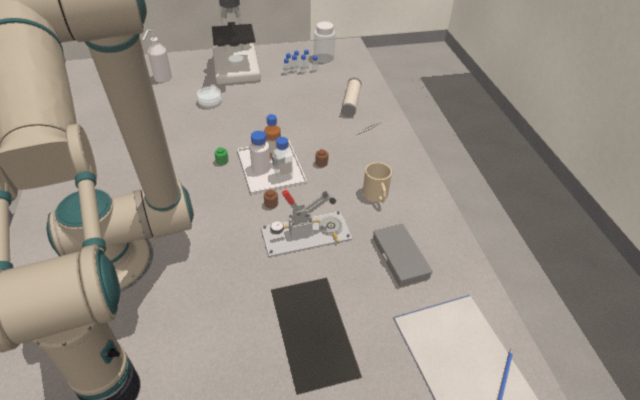

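View pics/top0.png

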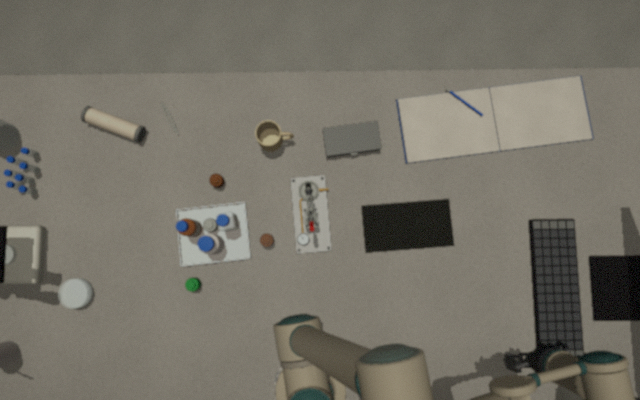

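```bash
cat > h.py <<'E'
import numpy as np,cv2
from rig import manip,optics,finder
from scipy.optimize import least_squares
K={c:optics.get_calibration(c) for c in("side","top")}
def proj(c,P):
    k=K[c];P=np.atleast_2d(P);M=np.array(k["world_to_cam"]);q=P@M[:3,:3].T+M[:3,3]
    f=200/np.tan(np.radians(k["fov_y"]/2));return q[:,:2]/q[:,2:]*f+[k["cx"],k["cy"]]
def ray(c,uv,z):
    return least_squares(lambda p:proj(c,[p[0],p[1],z])[0]-uv,[.5,0]).x
def tri(us,ut):
    r=least_squares(lambda p:np.r_[proj("side",p)[0]-us,proj("top",p)[0]-ut],[.5,0,.05]);return r.x,r.fun
def cyl(xy,r,z0,z1):
    a=np.linspace(0,2*np.pi,40);return np.array([[xy[0]+r*np.cos(t),xy[1]+r*np.sin(t),z] for z in(z0,z1) for t in a])
def cen(c,xy,r,z0,z1):
    h=cv2.convexHull((proj(c,cyl(xy,r,z0,z1))*64).astype(np.int32));m=cv2.moments(h);return np.array([m["m10"],m["m01"]])/m["m00"]/64
def fit(c,uv,r,z0,z1):
    return least_squares(lambda p:cen(c,p,r,z0,z1)-uv,ray(c,uv,z1),diff_step=1e-2).x
def crop(im,x0,y0,x1,y1,s):
    return cv2.resize(im[y0:y1,x0:x1,::-1],None,fx=s,fy=s,interpolation=cv2.INTER_CUBIC)
def blue(im,box):
    x0,y0,x1,y1=box;h=cv2.cvtColor(im[y0:y1,x0:x1],cv2.COLOR_RGB2HSV)
    m=((h[...,0]>100)&(h[...,0]<130)&(h[...,1]>120)).astype(np.uint8)
    n,l,st,ce=cv2.connectedComponentsWithStats(m)
    return [(np.round(ce[i]+[x0,y0],2),st[i].tolist()) for i in range(1,n) if st[i,4]>15]
E
python3 - <<'E'
from h import *
s=cv2.imread("pics/side0.png")[:,:,::-1];t=cv2.imread("pics/top0.png")[:,:,::-1]
a=crop(s,230,100,360,260,4.5)[:600];b=crop(s,180,100,360,260,3.6)
cv2.imwrite("pics/s1.png",crop(s,205,105,360,260,3.8));cv2.imwrite("pics/t1.png",crop(t,170,165,335,275,4.8))
print(blue(s,(230,100,310,190)));print(blue(t,(165,190,260,270)))
E
```

```text
[(array([271.02, 117.94]), [37, 15, 9, 8, 48]), (array([257.83, 136.  ]), [21, 31, 14, 13, 121]), (array([281.56, 140.93]), [47, 37, 10, 10, 72])]
[(array([222.09, 219.91]), [52, 25, 12, 11, 95]), (array([181.67, 225.84]), [12, 31, 11, 10, 83]), (array([205.59, 243.37]), [33, 47, 16, 14, 169])]
```

View pics/s1.png

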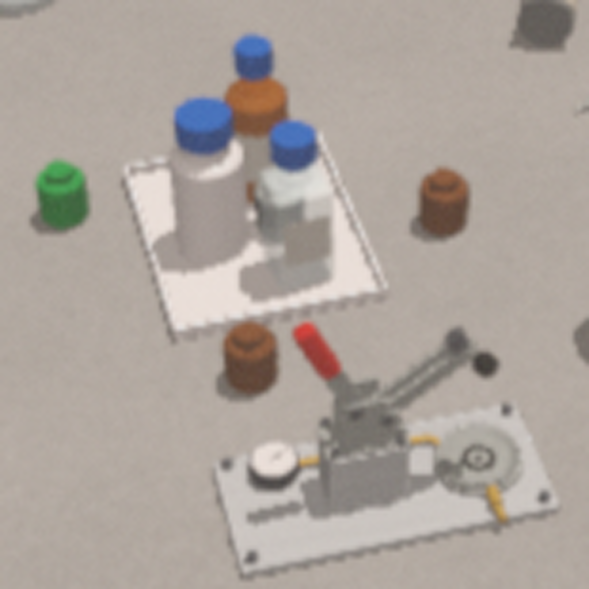

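View pics/t1.png

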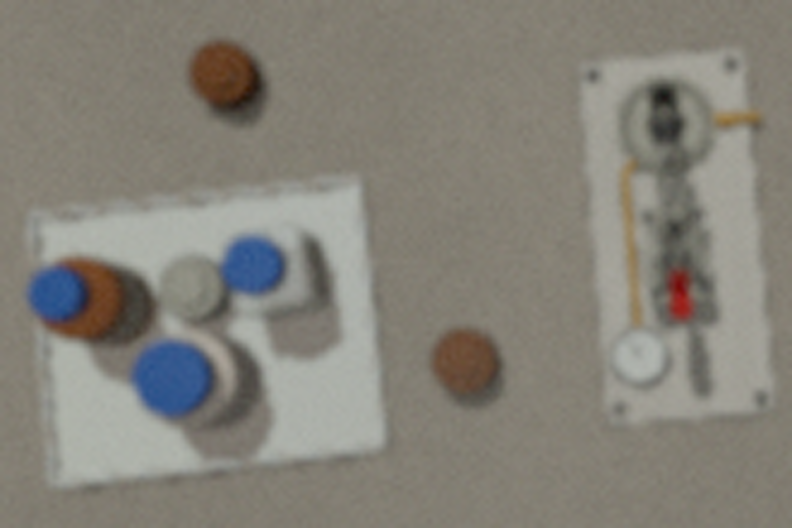

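Run:
```python
from h import *
s=cv2.imread("pics/side0.png")[:,:,::-1];t=cv2.imread("pics/top0.png")[:,:,::-1]
for n,r,z1,us,ut in [("amber",.016,.154,(271.02,117.94),(181.67,225.84)),("jar",.023,.140,(257.83,136),(205.59,243.37)),("square",.018,.148,(281.56,140.93),(222.09,219.91))]:
    us=np.array(us);ut=np.array(ut)
    print(n,fit("side",us,r,z1-.026,z1).round(4),fit("top",ut,r,z1-.026,z1).round(4))
    g=proj("top",[.5,.1,.1])
# holder top
print("holder", ray("top",np.array([170+192.5/4.8,165+288/4.8])-.4,.045).round(4), ray("top",np.array([206.7,226.0]),.030).round(4))
# nest
for c,uv in[("side",(332.6,223.5)),("top",(310.9,189.6))]: print("nest",c,ray(c,np.array(uv),.016).round(4))
c=np.array([205+478/3.8,105+458/3.8])-.4; print("nest eye side",ray("side",c,.016)); c=np.array([170+667/4.8,165+125/4.8])-.4; print("nest eye top",ray("top",c,.020))
# red handle
for cam,im,b in[("side",s,(275,180,305,215)),("top",t,(300,210,330,245))]:
    x0,y0,x1,y1=b;h=cv2.cvtColor(im[y0:y1,x0:x1],cv2.COLOR_RGB2HSV)
    m=((h[...,1]>130)&((h[...,0]<6)|(h[...,0]>174))).astype(np.uint8)
    p=np.argwhere(m)[:,::-1]+[x0,y0];print(cam,len(p),p.mean(0).round(2),p.min(0),p.max(0))
    sil=finder.silhouettes
# stand corners & mat & tray
tc=np.array([[593,75],[731,65],[762,398],[619,409]])/4.8+[170,165]-.4
print("stand bolts",[ray("top",u,.010).round(3).tolist() for u in tc])
for u in[(361,206),(449,199),(454,245),(366,252)]: print("mat",ray("top",np.array(u,float),.004).round(3))
for u in[(30,210),(360,178),(385,450),(50,488)]: print("tray",ray("top",np.array(u)/4.8+[170,165]-.4,.014).round(3))
for l in ["mug","slide_box"]:
  pass
print("mug",ray("top",np.array([269,138.]),0),"box",ray("top",np.array([349.8,141.]),0.0))
```

```text
amber [0.4987 0.3745] [0.4948 0.3606]
jar [0.448  0.3069] [0.4444 0.2943]
square [0.515  0.2591] [0.5111 0.246 ]
holder [0.5036 0.3015] [0.5003 0.3141]
nest side [0.6207 0.0064]
nest top [ 0.6126 -0.0098]
nest eye side [0.61307778 0.00148404]
nest eye top [ 0.60882309 -0.00240937]
side 77 [287.92 196.64] [283 190] [293 203]
top 33 [311.24 226.15] [309 222] [313 230]
stand bolts [[0.644, 0.046], [0.65, -0.045], [0.431, -0.062], [0.424, 0.031]]
mat [ 0.56  -0.168]
mat [ 0.58  -0.446]
mat [ 0.435 -0.456]
mat [ 0.416 -0.18 ]
tray [0.558 0.416]
tray [0.577 0.199]
tray [0.399 0.182]
tray [0.377 0.399]
mug [0.78401604 0.12389805] box [ 0.77125126 -0.13637751]
```

Run:
```python
from h import *
s=cv2.imread("pics/side0.png")[:,:,::-1];t=cv2.imread("pics/top0.png")[:,:,::-1]
S=lambda x,y:np.array([x,y])/3.8+[205,105]-.4
T=lambda x,y:np.array([x,y])/4.8+[170,165]-.4
P=[("bolt NW",S(505,410),T(593,75),.01),("bolt NE",S(544,496),T(731,65),.01),("bolt SE",S(250,557),T(762,398),.01),("bolt SW",S(226,463),T(619,409),.01),
("trayNW",S(318,135),T(30,210),.014),("trayNE",S(385,288),T(360,178),.014),("traySE",S(175,335),T(385,450),.014),("traySW",S(125,172),T(50,488),.014),("gauge",S(272,458),T(640,357),.02)]
for n,a,b,z in P: print(n,ray("side",a,z).round(3),ray("top",b,z).round(3),"tri",tri(a,b)[0].round(3))
def quad(im,b,inv=False):
    x0,y0,x1,y1=b;g=cv2.cvtColor(im[y0:y1,x0:x1],cv2.COLOR_RGB2GRAY)
    m=(g<60).astype(np.uint8);n,l,st,ce=cv2.connectedComponentsWithStats(m);i=1+st[1:,4].argmax()
    cs,_=cv2.findContours((l==i).astype(np.uint8),cv2.RETR_EXTERNAL,cv2.CHAIN_APPROX_NONE);q=cv2.approxPolyDP(cs[0],5,True)[:,0]+[x0,y0]
    return ce[i]+[x0,y0],q
for c,im,b in[("side",s,(255,265,370,400)),("top",t,(350,185,470,265))]:
    ce,q=quad(im,b);print(c,ce,q.tolist());print(ray(c,ce,.004).round(4),[ray(c,u.astype(float),.004).round(3).tolist() for u in q])
# edge straightness, top
g=cv2.cvtColor(t,cv2.COLOR_RGB2GRAY).astype(float);g=cv2.GaussianBlur(g,(15,5),2)
u=np.r_[10:380:20];v=[40+np.abs(np.diff(g[40:100,i])).argmax() for i in u];print(list(zip(u,v)))
```

```text
bolt NW [0.646 0.052] [0.644 0.046] tri [0.644 0.046 0.016]
bolt NE [ 0.654 -0.039] [ 0.65  -0.045] tri [ 0.651 -0.045  0.017]
bolt SE [ 0.433 -0.056] [ 0.431 -0.062] tri [ 0.432 -0.062  0.017]
bolt SW [0.427 0.037] [0.424 0.031] tri [0.426 0.03  0.017]
trayNW [0.557 0.414] [0.558 0.416] tri [0.558 0.416 0.013]
trayNE [0.579 0.202] [0.577 0.199] tri [0.578 0.199 0.017]
traySE [0.404 0.178] [0.399 0.182] tri [0.402 0.183 0.009]
traySW [0.382 0.393] [0.377 0.399] tri [0.379 0.401 0.008]
gauge [0.461 0.026] [0.458 0.016] tri [0.459 0.016 0.031]
side [319.26760563 339.69014085] [[328, 336], [323, 331], [321, 342], [310, 336], [310, 345]]
[ 0.5109 -0.3371] [[0.533, -0.332], [0.524, -0.317], [0.514, -0.344], [0.491, -0.324], [0.487, -0.346]]
top [406.95517155 225.40020035] [[448, 201], [363, 206], [366, 251], [452, 244]]
[ 0.4975 -0.3107] [[0.573, -0.443], [0.56, -0.174], [0.419, -0.18], [0.438, -0.45]]
[(np.int64(10), np.int64(74)), (np.int64(30), np.int64(74)), (np.int64(50), np.int64(74)), (np.int64(70), np.int64(74)), (np.int64(90), np.int64(74)), (np.int64(110), np.int64(73)), (np.int64(130), np.int64(74)), (np.int64(150), np.int64(73)), (np.int64(170), np.int64(72)), (np.int64(190), np.int64(72)), (np.int64(210), np.int64(72)), (np.int64(230), np.int64(71)), (np.int64(250), np.int64(72)), (np.int64(270), np.int64(71)), (np.int64(290), np.int64(71)), (np.int64(310), np.int64(70)), (np.int64(330), np.int64(71)), (np.int64(350), np.int64(71)), (np.int64(370), np.int64(70))]
```

Run:
```python
from h import *
s=cv2.imread("pics/side0.png")[:,:,::-1];t=cv2.imread("pics/top0.png")[:,:,::-1]
D=[("amber",.016,.154,(271.02,117.94),(181.67,225.84)),("jar",.023,.140,(257.83,136),(205.59,243.37)),("square",.018,.148,(281.56,140.93),(222.09,219.91))]
out={}
for n,r,z1,us,ut in D:
    f=lambda p:np.r_[cen("side",p[:2],r,p[2]-.026,p[2])-us,cen("top",p[:2],r,p[2]-.026,p[2])-ut]
    q=least_squares(f,[.5,.3,z1],diff_step=1e-2);print(n,q.x.round(4),q.fun.round(2))
big={c:cv2.resize(im[:,:,::-1],None,fx=5,fy=5,interpolation=cv2.INTER_CUBIC) for c,im in(("side",s),("top",t))}
def draw(c,xy,r,z0,z1,col):
    p=((proj(c,cyl(xy,r,z0,z1))+.5)*5).astype(np.int32)
    for k in(p[:40],p[40:]): cv2.polylines(big[c],[k.reshape(-1,1,2)],True,col,1)
for c in big:
  for S_,col in(([(.4987,.3745),(.448,.3069),(.515,.2591)],(0,255,0)),([(.4948,.3606),(.4444,.2943),(.5111,.246)],(0,0,255))):
    for xy,(rb,rc,z1) in zip(S_,[(.027,.016,.154),(.031,.023,.14),(.025,.018,.148)]):
        draw(c,xy,rc,z1-.026,z1,col);draw(c,xy,rb,.004,z1-.045,col)
a=big["side"][110*5:190*5,230*5:310*5];b=big["top"][200*5:270*5,165*5:245*5]
b=cv2.copyMakeBorder(b,0,50,0,0,cv2.BORDER_CONSTANT)
cv2.imwrite("pics/ov.png",np.hstack([a,b]))
```

```text
amber [0.4954 0.3572 0.1661] [-0.5   0.06  0.03 -0.46]
jar [0.4455 0.2916 0.1515] [-0.51  0.06  0.02 -0.49]
square [0.5116 0.2435 0.1602] [-0.51  0.06  0.03 -0.49]
```

View pics/ov.png

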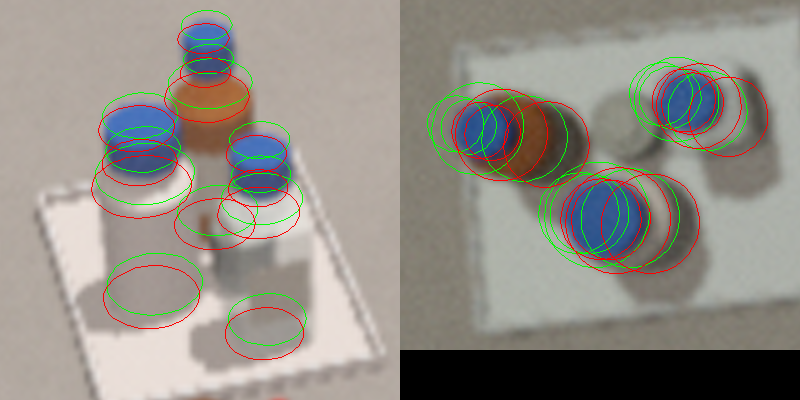

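Run:
```python
from h import *
s=cv2.imread("pics/side0.png")[:,:,::-1];t=cv2.imread("pics/top0.png")[:,:,::-1]
def bl(im,b):
    x0,y0,x1,y1=b;p=im[y0:y1,x0:x1].astype(int);m=((p[...,2]-p[...,0])>15).astype(np.uint8)
    n,l,st,ce=cv2.connectedComponentsWithStats(m);return [(np.round(ce[i]+[x0,y0],2).tolist(),st[i,2:].tolist()) for i in range(1,n) if st[i,4]>30]
A=bl(s,(230,100,310,190));B=bl(t,(165,190,260,270));print(A,B)
A.sort(key=lambda a:a[0][1]);B.sort(key=lambda b:b[0][0])
for n,r,z1,a,b in zip(["amber","jar","square"],[.016,.023,.018],[.154,.14,.148],A,B):
    print(n,fit("side",np.array(a[0]),r,z1-.026,z1).round(4),fit("top",np.array(b[0]),r,z1-.026,z1).round(4))
us=np.array([287.92,196.64]);ut=np.array([311.24,226.15]);print("red tri",tri(us,ut))
y=.076;nest=np.array([.6105,-.0025])
for a in np.arange(.3,1.25,.1):
    d=-.097-.066*np.sin(a);p=[nest[0]+d*np.cos(y),nest[1]+d*np.sin(y),.104+.066*np.cos(a)]
    print(round(a,1),np.round(p,3),(proj("side",p)[0]-us).round(1),(proj("top",p)[0]-ut).round(1))
```

```text
[([271.27, 119.31], [11, 12, 108]), ([258.0, 137.46], [15, 16, 204]), ([281.7, 142.74], [13, 14, 145])] [([222.06, 219.89], [13, 13, 141]), ([181.21, 225.72], [13, 12, 111]), ([205.09, 243.28], [17, 17, 222])]
amber [0.4984 0.3669] [0.4952 0.362 ]
jar [0.4477 0.2994] [0.4447 0.2957]
square [0.5142 0.2503] [0.5111 0.246 ]
red tri (array([ 0.49081373, -0.01088013,  0.16340565]), array([-0.59116662,  0.07024717,  0.04138058, -0.64762105]))
0.3 [ 0.494 -0.011  0.167] [ 0.7 -1. ] [ 0.2 -2. ]
0.4 [ 0.488 -0.012  0.165] [-1.6  0.1] [0.4 0.3]
0.5 [ 0.482 -0.012  0.162] [-3.8  1.3] [0.6 2.4]
0.6 [ 0.477 -0.013  0.158] [-5.9  2.6] [0.7 4.5]
0.7 [ 0.471 -0.013  0.154] [-7.8  4.1] [0.9 6.4]
0.8 [ 0.467 -0.013  0.15 ] [-9.6  5.6] [1.1 8.2]
0.9 [ 0.462 -0.014  0.145] [-11.1   7.3] [1.2 9.8]
1.0 [ 0.458 -0.014  0.14 ] [-12.5   9. ] [ 1.3 11.2]
1.1 [ 0.455 -0.014  0.134] [-13.6  10.8] [ 1.4 12.4]
1.2 [ 0.452 -0.015  0.128] [-14.5  12.6] [ 1.5 13.4]
```

>>> servo_tool --pt "0 0 -1 0 0 -8.5 -1" --pt "0 0 -1 0 0 -8.5 -1" --pt "0 0 -1 0 0 -8.5 -1" --pt "0 0 -1 0 0 -8.5 -1" --pt "0 0 -1 0 0 -8.5 -1" --squeeze 70

```text
clock: 1.5
position: [0.161, -0.552, 0.2898]
ee_rot: [0.0, 0.87, 0.493, -0.0]
contact_force: [-0.9, -0.3, -1.0]
width: 0.0856
gripper_force: 0.0
```

>>> servo_tool --pt "0 0 -1 0 0 -8.5 -1" --pt "0 0 -1 0 0 -8.5 -1" --pt "0 0 -1 0 0 -8.5 -1" --pt "0 0 -1 0 0 -5.8 -1" --pt "0 0 -1 0 0 0 -1"

```text
clock: 2.0
position: [0.161, -0.5519, 0.3398]
ee_rot: [0.0, 0.707, 0.707, -0.0]
contact_force: [0.0, 0.6, 0.8]
width: 0.0854
gripper_force: 0.0
```

>>> servo_tool --pt "4 1.76 0 0 0 0 -0.4" --pt "4 1.76 0 0 0 0 -0.4" --pt "4 1.76 0 0 0 0 -0.4" --pt "4 1.76 0 0 0 0 -0.4" --pt "4 1.76 0 0 0 0 -0.4"

```text
clock: 2.5
position: [0.2492, -0.3503, 0.3395]
ee_rot: [0.0, 0.708, 0.706, 0.0]
contact_force: [0.5, -0.8, 0.0]
width: 0.06
gripper_force: 0.0
```

>>> servo_tool --pt "4 1.76 0 0 0 0 -0.4" --pt "4 1.76 0 0 0 0 -0.4" --pt "4 1.76 0 0 0 0 -0.4" --pt "4 1.76 0 0 0 0 -0.4" --pt "4 1.76 0 0 0 0 -0.4"

```text
clock: 3.0
position: [0.3369, -0.1502, 0.3398]
ee_rot: [0.001, 0.708, 0.706, 0.0]
contact_force: [0.7, -0.0, 0.3]
width: 0.0598
gripper_force: 0.0
```

>>> servo_tool --pt "4 1.76 0 0 0 0 -0.4" --pt "4 1.76 0 0 0 0 -0.4" --pt "4 1.76 0 0 0 0 -0.4" --pt "4 1.76 0 0 0 0 -0.4" --pt "4 1.76 0 0 0 0 -0.4"

```text
clock: 3.5
position: [0.4247, 0.0501, 0.3397]
ee_rot: [0.001, 0.707, 0.707, 0.0]
contact_force: [0.6, -1.2, -0.6]
width: 0.0599
gripper_force: 0.0
```

>>> servo_tool --pt "4 1.75 2 0 0 0 -0.4" --pt "4 1.75 2 0 0 0 -0.4" --pt "4 1.75 2 0 0 0 -0.4" --pt "4 1.75 2 0 0 0 -0.4" --pt "4 1.75 2 0 0 0 -0.4"

```text
clock: 4.0
position: [0.5122, 0.2502, 0.2387]
ee_rot: [0.0, 0.707, 0.707, 0.0]
contact_force: [1.2, -0.3, 0.2]
width: 0.06
gripper_force: 0.0
```

>>> servo_tool --pt "-0.1 0 3 0 0 0 -0.4" --pt "-0.1 0 3 0 0 0 -0.4" --pt "0 0 3 0 0 0 -0.4" --pt "0 0 2.5 0 0 0 -0.4" --pt "0 0 0 0 0 0 0"

```text
clock: 4.5
position: [0.5091, 0.2455, 0.1209]
ee_rot: [-0.002, 0.707, 0.707, -0.004]
contact_force: [-0.8, 0.6, -0.4]
width: 0.0467
gripper_force: 0.0
```

>>> servo_tool --pt "0 0 0 0 0 0 1" --pt "0 0 0 0 0 0 1" --pt "0 0 0 0 0 0 1" --pt "0 0 0 0 0 0 1" --pt "0 0 0 0 0 0 1"

```text
clock: 5.0
position: [0.5119, 0.2464, 0.1249]
ee_rot: [0.0, 0.707, 0.707, 0.0]
contact_force: [-0.7, -0.4, -3.0]
width: 0.0339
gripper_force: 69.7
```

Run:
```python
from h import *
s=optics.get_image("side");t=optics.get_image("top")
a=crop(s,220,80,350,200,3.3);b=crop(t,160,180,260,270,4.4)
b=b[:396] ; cv2.imwrite("pics/g1.png",np.hstack([a[:396,:400],b[:396,:400]]));print(manip.get_state()["width"])
```

```text
0.034380821696906705
```

View pics/g1.png

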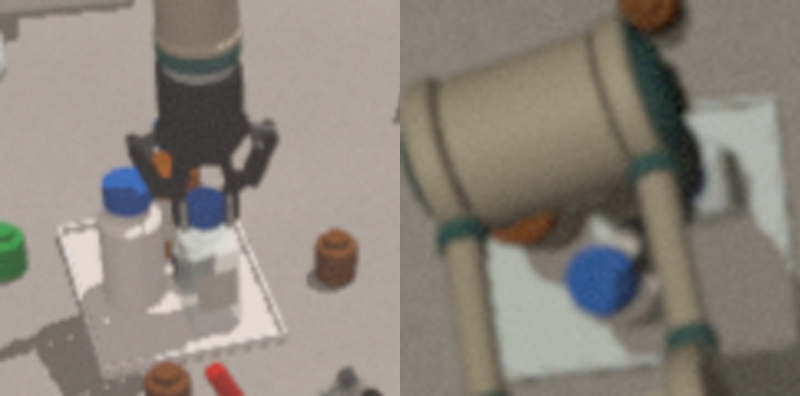

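>>> servo_tool --pt "0 0 -1 0 0 0 1" --pt "0 0 -2 0 0 0 1" --pt "0 0 -3 0 0 0 1" --pt "0 0 -4 0 0 0 1" --pt "-2 0 -4 0 0 0 1"

```text
clock: 5.6
position: [0.5114, 0.2279, 0.266]
ee_rot: [-0.001, 0.706, 0.708, 0.001]
contact_force: [1.0, -0.3, -2.2]
width: 0.0343
gripper_force: 70.2
```

>>> servo_tool --pt "-4 0 -4 0 0 0 1" --pt "-4 0 -4 0 0 0 1" --pt "-4 0 0 0 0 0 1" --pt "-4 0 0 0 0 0 1" --pt "-4 0 0 0 0 0 1"

```text
clock: 6.1
position: [0.5115, 0.0342, 0.3363]
ee_rot: [0.001, 0.707, 0.708, 0.001]
contact_force: [0.8, 0.5, -2.9]
width: 0.0346
gripper_force: 70.2
```

>>> servo_tool --pt "-4 0 0 0 0 0 1" --pt "-4 0 0 0 0 0 1" --pt "-4 0 0 0 0 0 1" --pt "-4 0 0 0 0 0 1" --pt "-4 0 0 0 0 0 1"

```text
clock: 6.6
position: [0.5117, -0.1659, 0.3359]
ee_rot: [0.0, 0.707, 0.707, 0.0]
contact_force: [0.2, 1.3, -2.4]
width: 0.0343
gripper_force: 70.2
```

>>> servo_tool --pt "-4 -0.2 0 0 0 0 1" --pt "-4 -0.2 2 0 0 0 1" --pt "-4 -0.2 4 0 0 0 1" --pt "-4 -0.2 4 0 0 0 1" --pt "-3 -0.25 4 0 0 0 1"

```text
clock: 7.1
position: [0.5025, -0.3475, 0.2047]
ee_rot: [0.002, 0.707, 0.707, -0.0]
contact_force: [1.1, 1.0, -2.0]
width: 0.0342
gripper_force: 70.2
```

>>> servo_tool --pt "-2 0 2 0 0 0 1" --pt "-1 0 2 0 0 0 1" --pt "0 0 1 0 0 0 1" --pt "0 0 0 0 0 0 1" --pt "0 0 0 0 0 0 1"

```text
clock: 7.6
position: [0.5027, -0.3745, 0.1555]
ee_rot: [0.001, 0.707, 0.708, 0.0]
contact_force: [-0.3, -0.1, -1.6]
width: 0.0338
gripper_force: 70.4
```

>>> servo_tool --pt "-1 0 1.5 0 0 0 1" --pt "-0.5 0 1 0 0 0 1" --pt "0 0 0.4 0 0 0 1" --pt "0 0 0.1 0 0 0 1" --pt "0 0 0 0 0 0 1"

```text
clock: 8.1
position: [0.5023, -0.3899, 0.1243]
ee_rot: [-0.0, 0.707, 0.707, 0.0]
contact_force: [-0.3, 0.5, -2.5]
width: 0.034
gripper_force: 70.4
```

>>> servo_tool --pt "0 0 0.15 0 0 0 1" --pt "0 0 0 0 0 0 0" --pt "0 0 0 0 0 0 -0.4" --pt "0 0 0 0 0 0 -0.4" --pt "0 0 -1 0 0 0 -0.4"

```text
clock: 8.6
position: [0.5016, -0.3893, 0.1319]
ee_rot: [-0.002, 0.707, 0.707, -0.0]
contact_force: [-1.5, -0.2, -0.5]
width: 0.0598
gripper_force: 0.0
```

>>> servo_tool --pt "0 0 -3 0 0 0 -0.4" --pt "0 0 -4 0 0 0 -0.4" --pt "2 0 -4 0 0 0 -0.5" --pt "4 0 0 0 0 0 -0.5" --pt "4 -0.4 0 0 0 0 -0.5"

```text
clock: 9.1
position: [0.4992, -0.2901, 0.2454]
ee_rot: [0.003, 0.707, 0.707, 0.001]
contact_force: [0.1, 1.4, -0.5]
width: 0.0641
gripper_force: 0.0
```

>>> servo_tool --pt "4 -0.4 0 0 0 0 -0.5" --pt "4 -0.4 0 0 0 0 -0.5" --pt "4 -0.4 0 0 0 0 -0.5" --pt "4 -0.4 0 0 0 0 -0.5" --pt "4 -0.4 0 0 0 0 -0.5"

```text
clock: 9.6
position: [0.4778, -0.0886, 0.2438]
ee_rot: [0.001, 0.707, 0.707, 0.0]
contact_force: [0.5, -0.2, 0.1]
width: 0.064
gripper_force: 0.0
```

>>> servo_tool --pt "4 -0.4 0 0 0 0 -0.5" --pt "4 -0.4 0 0 0 0 -0.5" --pt "4 -0.4 0 0 0 0 -0.5" --pt "4 -0.4 0 0 0 0 -0.5" --pt "4 -0.4 0 0 0 0 -0.5"

```text
clock: 10.1
position: [0.4576, 0.1115, 0.2439]
ee_rot: [0.001, 0.707, 0.707, 0.001]
contact_force: [1.0, 0.0, 0.4]
width: 0.0642
gripper_force: 0.0
```

>>> servo_tool --pt "4 -0.4 0 0 0 0 -0.5" --pt "4 -0.4 0 0 0 0 -0.5" --pt "2 0 0 0 0 0 -0.5" --pt "0 0 0 0 0 0 -0.5" --pt "0 0 0 0 0 0 -0.5"

```text
clock: 10.6
position: [0.4497, 0.2098, 0.2433]
ee_rot: [0.001, 0.706, 0.708, -0.0]
contact_force: [0.5, 0.1, -0.1]
width: 0.0639
gripper_force: 0.0
```

>>> servo_tool --pt "3 -0.2 0 0 0 0 -0.5" --pt "3 -0.2 0 0 0 0 -0.5" --pt "2.7 0 1 0 0 0 -0.5" --pt "0 0 3 0 0 0 -0.5" --pt "0 0 3 0 0 0 -0.5"

```text
clock: 11.1
position: [0.4466, 0.2964, 0.173]
ee_rot: [0.001, 0.707, 0.707, 0.001]
contact_force: [0.1, -0.3, -0.9]
width: 0.0642
gripper_force: 0.0
```

>>> servo_tool --pt "0 0 3 0 0 0 -0.5" --pt "0 0 2 0 0 0 -0.5" --pt "0 0 0.6 0 0 0 -0.5" --pt "0 0 0 0 0 0 -0.5" --pt "0 0 0 0 0 0 -0.5"

```text
clock: 11.6
position: [0.4467, 0.2967, 0.118]
ee_rot: [0.0, 0.707, 0.707, 0.001]
contact_force: [0.5, -0.0, -0.3]
width: 0.0642
gripper_force: 0.0
```

>>> servo_tool --pt "0 0 0 0 0 0 1" --pt "0 0 0 0 0 0 1" --pt "0 0 0 0 0 0 1" --pt "0 0 0 0 0 0 1" --pt "0 0 0 0 0 0 1"

```text
clock: 12.1
position: [0.4463, 0.2973, 0.1186]
ee_rot: [0.001, 0.707, 0.708, 0.001]
contact_force: [-0.7, -0.5, 5.4]
width: 0.0438
gripper_force: 71.8
```

>>> servo_tool --pt "0 0 -1 0 0 0 1" --pt "0 0 -2 0 0 0 1" --pt "0 0 -3 0 0 0 1" --pt "0 0 -4 0 0 0 1" --pt "0 0 -4 0 0 0 1"

```text
clock: 12.6
position: [0.4449, 0.2966, 0.2581]
ee_rot: [-0.0, 0.707, 0.708, -0.001]
contact_force: [0.8, -0.3, -3.2]
width: 0.0443
gripper_force: 72.1
```

>>> servo_tool --pt "-3 0.3 -3.5 0 0 0 1" --pt "-3 0.3 -3.5 0 0 0 1" --pt "-4 0.4 0 0 0 0 1" --pt "-4 0.4 0 0 0 0 1" --pt "-4 0.4 0 0 0 0 1"

```text
clock: 13.1
position: [0.4633, 0.1156, 0.3275]
ee_rot: [0.0, 0.706, 0.708, 0.0]
contact_force: [1.4, -1.1, -2.3]
width: 0.0442
gripper_force: 72.1
```

>>> servo_tool --pt "-4 0.4 0 0 0 0 1" --pt "-4 0.4 0 0 0 0 1" --pt "-4 0.4 0 0 0 0 1" --pt "-4 0.4 0 0 0 0 1" --pt "-4 0.4 0 0 0 0 1"

```text
clock: 13.6
position: [0.4834, -0.0844, 0.3271]
ee_rot: [-0.0, 0.707, 0.708, 0.0]
contact_force: [1.6, -0.3, -2.4]
width: 0.0442
gripper_force: 72.1
```

>>> servo_tool --pt "-4 0.4 0 0 0 0 1" --pt "-4 0.4 0 0 0 0 1" --pt "-4 0.4 2 0 0 0 1" --pt "-4 0 3 0 0 0 1" --pt "-3 0 4 0 0 0 1"

```text
clock: 14.1
position: [0.497, -0.2762, 0.2378]
ee_rot: [0.003, 0.707, 0.707, 0.0]
contact_force: [1.8, 0.2, -3.7]
width: 0.0441
gripper_force: 72.1
```

>>> servo_tool --pt "-2 0 4 0 0 0 1" --pt "-1 0 3 0 0 0 1" --pt "0 0 1 0 0 0 1" --pt "0 0 0 0 0 0 1" --pt "0 0 0 0 0 0 1"

```text
clock: 14.6
position: [0.4971, -0.3028, 0.1585]
ee_rot: [0.001, 0.706, 0.708, 0.0]
contact_force: [0.2, -0.3, -2.3]
width: 0.0438
gripper_force: 72.2
```

>>> servo_tool --pt "-0.4 0 2 0 0 0 1" --pt "-0.3 0 1.2 0 0 0 1" --pt "0 0 0.7 0 0 0 1" --pt "0 0 0.15 0 0 0 1" --pt "0 0 0 0 0 0 1"

```text
clock: 15.1
position: [0.4966, -0.3102, 0.1187]
ee_rot: [0.001, 0.707, 0.708, -0.0]
contact_force: [-1.3, 0.5, 3.6]
width: 0.0441
gripper_force: 73.1
```

>>> servo_tool --pt "0 0 0 0 0 0 0" --pt "0 0 0 0 0 0 -0.5" --pt "0 0 0 0 0 0 -0.5" --pt "0 0 -1 0 0 0 -0.5" --pt "0 0 -3 0 0 0 -0.5"

```text
clock: 15.6
position: [0.4948, -0.3088, 0.1547]
ee_rot: [-0.003, 0.707, 0.707, -0.0]
contact_force: [-0.2, -0.2, 0.7]
width: 0.0644
gripper_force: 0.0
```

>>> servo_tool --pt "0 0 -4 0 0 0 -0.5" --pt "2 0 -4 0 0 0 -0.5" --pt "4 0 -1 0 0 0 -0.5" --pt "4 0 0 0 0 0 -0.5" --pt "4 0 0 0 0 0 -0.5"

```text
clock: 16.1
position: [0.4965, -0.169, 0.248]
ee_rot: [0.001, 0.707, 0.707, 0.001]
contact_force: [-0.1, 1.0, 0.2]
width: 0.0636
gripper_force: 0.0
```

>>> servo_tool --pt "4 0 0 0 0 0 -0.5" --pt "4 0 0 0 0 0 -0.5" --pt "4 0 0 0 0 0 -0.5" --pt "4 0 0 0 0 0 -0.5" --pt "4 0 0 0 0 0 -0.5"

```text
clock: 16.6
position: [0.4959, 0.0316, 0.2473]
ee_rot: [0.001, 0.707, 0.707, 0.001]
contact_force: [0.2, -0.1, 0.2]
width: 0.0644
gripper_force: 0.0
```

>>> servo_tool --pt "4 0 0 0 0 0 -0.5" --pt "4 0 0 0 0 0 -0.5" --pt "4 0 0 0 0 0 -0.5" --pt "4 0 0 0 0 0 -0.5" --pt "4 0 0 0 0 0 -0.5"

```text
clock: 17.1
position: [0.4956, 0.2318, 0.2473]
ee_rot: [0.0, 0.707, 0.708, 0.001]
contact_force: [1.0, -0.5, 0.1]
width: 0.0643
gripper_force: 0.0
```

>>> servo_tool --pt "4 0 0 0 0 0 -0.5" --pt "4 0 0 0 0 0 -0.5" --pt "4 0 0 0 0 0 -0.5" --pt "0 0 0 0 0 0 -0.5" --pt "0 0 0 0 0 0 -0.5"

```text
clock: 17.6
position: [0.4953, 0.3507, 0.2465]
ee_rot: [0.0, 0.706, 0.708, -0.0]
contact_force: [-0.0, 0.2, 0.2]
width: 0.0642
gripper_force: 0.0
```

>>> servo_tool --pt "1.2 0.1 2 0 0 0 -0.5" --pt "0 0 3.5 0 0 0 -0.5" --pt "0 0 3.5 0 0 0 -0.5" --pt "0 0 2 0 0 0 -0.5" --pt "0 0 0.5 0 0 0 -0.3"

```text
clock: 18.1
position: [0.4952, 0.3596, 0.129]
ee_rot: [-0.0, 0.707, 0.707, -0.003]
contact_force: [-0.4, -0.1, 0.3]
width: 0.0558
gripper_force: 0.0
```

>>> servo_tool --pt "0 0 0 0 0 0 0" --pt "0 0 0 0 0 0 1" --pt "0 0 0 0 0 0 1" --pt "0 0 0 0 0 0 1" --pt "0 0 0 0 0 0 1"

```text
clock: 18.6
position: [0.4974, 0.3624, 0.133]
ee_rot: [0.001, 0.707, 0.707, 0.001]
contact_force: [-0.6, 0.1, 7.4]
width: 0.0302
gripper_force: 70.1
```

>>> servo_tool --pt "0 0 0 0 0 0 1" --pt "0 0 -1 0 0 0 1" --pt "0 0 -1 0 0 0 1" --pt "0 0 0 0 0 0 1" --pt "0 0 0 0 0 0 1"

```text
clock: 19.1
position: [0.4966, 0.3621, 0.1516]
ee_rot: [0.0, 0.707, 0.707, 0.0]
contact_force: [0.4, 0.3, -3.2]
width: 0.03
gripper_force: 69.6
```

>>> servo_tool --pt "0 0 -3 0 0 0 1" --pt "0 0 -4 0 0 0 1" --pt "0 0 -4 0 0 0 1" --pt "-3 0 -4 0 0 0 1" --pt "-3 0 -4 0 0 0 1"

```text
clock: 19.6
position: [0.496, 0.3017, 0.3419]
ee_rot: [-0.0, 0.706, 0.708, -0.001]
contact_force: [1.5, -0.6, -2.0]
width: 0.0297
gripper_force: 70.2
```

>>> servo_tool --pt "-4 0 0 0 0 0 1" --pt "-4 0 0 0 0 0 1" --pt "-4 0 0 0 0 0 1" --pt "-4 0 0 0 0 0 1" --pt "-4 0 0 0 0 0 1"

```text
clock: 20.1
position: [0.4962, 0.1005, 0.3408]
ee_rot: [-0.0, 0.707, 0.708, -0.0]
contact_force: [0.8, -0.8, -2.0]
width: 0.0302
gripper_force: 70.2
```

>>> servo_tool --pt "-4 0 0 0 0 0 1" --pt "-4 0 0 0 0 0 1" --pt "-4 0 0 0 0 0 1" --pt "-4 0 0 0 0 0 1" --pt "-4 0 0 0 0 0 1"

```text
clock: 20.6
position: [0.4964, -0.0995, 0.3408]
ee_rot: [-0.0, 0.707, 0.707, -0.0]
contact_force: [1.3, -0.7, -2.5]
width: 0.0304
gripper_force: 70.2
```

>>> servo_tool --pt "-4 0 0 0 0 0 1" --pt "-4 0 1 0 0 0 1" --pt "-3 0 3 0 0 0 1" --pt "-2 0 4 0 0 0 1" --pt "0 0 4 0 0 0 1"

```text
clock: 21.1
position: [0.4971, -0.2312, 0.2198]
ee_rot: [0.001, 0.708, 0.706, -0.001]
contact_force: [-0.3, 0.7, -2.7]
width: 0.0302
gripper_force: 70.2
```

>>> servo_tool --pt "0 0 4 0 0 0 1" --pt "0 0 2 0 0 0 1" --pt "0 0 1 0 0 0 1" --pt "0 0 0 0 0 0 1" --pt "0 0 0 0 0 0 1"

```text
clock: 21.6
position: [0.4979, -0.2284, 0.1524]
ee_rot: [0.001, 0.707, 0.708, 0.0]
contact_force: [0.7, 0.7, -2.0]
width: 0.03
gripper_force: 70.2
```

>>> servo_tool --pt "0 0 1 0 0 0 1" --pt "0 0 0.6 0 0 0 1" --pt "0 0 0.4 0 0 0 1" --pt "0 0 0.1 0 0 0 1" --pt "0 0 0 0 0 0 1"

```text
clock: 22.1
position: [0.4973, -0.2285, 0.1331]
ee_rot: [0.001, 0.707, 0.708, -0.0]
contact_force: [-3.4, 0.7, 11.7]
width: 0.03
gripper_force: 72.0
```

>>> servo_tool --pt "0 0 0 0 0 0 0" --pt "0 0 0 0 0 0 -0.5" --pt "0 0 0 0 0 0 -0.5" --pt "0 0 -1 0 0 0 -0.5" --pt "0 0 -3 0 0 0 -0.5"

```text
clock: 22.6
position: [0.4953, -0.2269, 0.1685]
ee_rot: [-0.003, 0.707, 0.707, -0.001]
contact_force: [0.5, -0.3, 0.5]
width: 0.064
gripper_force: 0.0
```

>>> servo_tool --pt "0 0 -4 0 0 0 -0.4" --pt "0 0 -4 0 0 8.5 -0.4" --pt "0 0 -1 0 0 8.5 -0.4" --pt "0 0 0 0 0 8.5 -0.4" --pt "0 0 0 0 0 8.5 -0.4"

```text
clock: 23.1
position: [0.4975, -0.2282, 0.2619]
ee_rot: [0.001, 0.884, 0.467, 0.001]
contact_force: [-0.3, 0.1, 0.1]
width: 0.0595
gripper_force: 0.0
```

>>> servo_tool --pt "0 0 0 0 0 8.5 -0.4" --pt "0 0 0 0 0 8.5 -0.4" --pt "0 0 0 0 0 8.5 -0.4" --pt "0 0 0 0 0 8.5 -0.4" --pt "0 0 0 0 0 8.5 -0.4"

```text
clock: 23.6
position: [0.4972, -0.228, 0.261]
ee_rot: [0.0, 0.993, 0.115, 0.0]
contact_force: [-0.3, 0.6, -0.5]
width: 0.0595
gripper_force: 0.0
```

>>> servo_tool --pt "0 0 0 0 0 8.5 -0.4" --pt "0 -4 0 0 0 0 -0.4" --pt "0 -4 0 0 0 0 -0.4" --pt "0 -4 0 0 0 0 -0.4" --pt "0 0 0 0 0 0 -0.4"

```text
clock: 24.1
position: [0.4855, -0.1042, 0.2611]
ee_rot: [-0.001, 0.999, 0.046, 0.0]
contact_force: [-0.6, -0.5, -0.2]
width: 0.0598
gripper_force: 0.0
```

Run:
```python
from h import *
s=optics.get_image("side");t=optics.get_image("top")
cv2.imwrite("pics/g2.png",np.hstack([s[90:400,205:405,::-1].repeat(2,0).repeat(2,1)[:600],t[150:300,160:360,::-1].repeat(2,0).repeat(2,1)[:300]]) if 0 else np.hstack([crop(s,205,100,405,400,2),crop(t,170,130,370,430 if 0 else 400,2)[:540].copy() if 0 else cv2.copyMakeBorder(crop(t,170,130,370,400,2),0,60,0,0,cv2.BORDER_CONSTANT)]))
st=manip.get_state();print(st["position"],st["ee_rot"],st["width"])
```

```text
[ 0.48669941 -0.10795243  0.26111628] [5.71101841e-04 9.98978048e-01 4.51912142e-02 5.35945336e-04] 0.05961986179378033
```

View pics/g2.png

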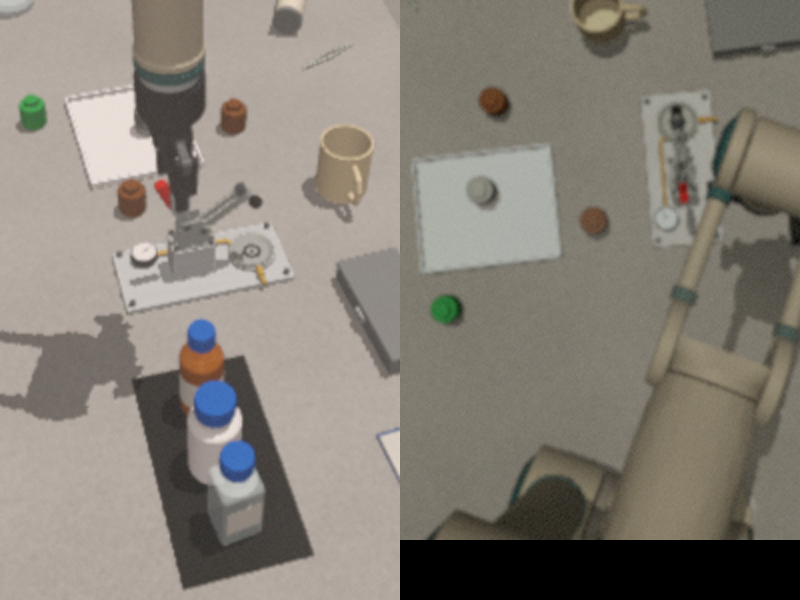

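>>> servo_tool --pt "0.4 -3.2 0 0 0 0 -0.4" --pt "0.4 -3.2 0 0 0 0 -0.4" --pt "0.4 -3.2 0 0 0 0 -0.4" --pt "0 0 2 0 0 0 -0.4" --pt "0 0 3 0 0 0 -0.4"

```text
clock: 24.7
position: [0.4924, -0.0124, 0.2118]
ee_rot: [0.001, 0.999, 0.044, 0.003]
contact_force: [0.2, -0.7, -1.4]
width: 0.0594
gripper_force: 0.0
```

>>> servo_tool --pt "0 0 3 0 0 0 -0.4" --pt "0 0 2 0 0 0 -0.4" --pt "0 0 0.7 0 0 0 -0.4" --pt "0 0 0 0 0 0 -0.4" --pt "0 0 0 0 0 0 -0.4"

```text
clock: 25.2
position: [0.4912, -0.0125, 0.1543]
ee_rot: [0.0, 0.999, 0.044, 0.001]
contact_force: [-1.2, 1.2, 0.3]
width: 0.0593
gripper_force: 0.0
```

>>> servo_tool --pt "0 0 0 0 0 0 0.2" --pt "0 0 0 0 0 0 0.6" --pt "0 0 0 0 0 0 1" --pt "0 0 0 0 0 0 1" --pt "0 0 0 0 0 0 1" --squeeze 40

```text
clock: 25.7
position: [0.4902, -0.009, 0.1544]
ee_rot: [-0.003, 0.999, 0.043, 0.001]
contact_force: [-1.3, 8.0, 4.8]
width: 0.0131
gripper_force: 41.0
```

Run:
```python
from h import *
s=optics.get_image("side");t=optics.get_image("top")
for c in("top",):
    im=t;g=cv2.cvtColor(t[200:270,170:260],cv2.COLOR_RGB2GRAY);m=(g<150).astype(np.uint8)
    n,l,st,ce=cv2.connectedComponentsWithStats(m[8:52,10:70])
    for i in range(1,n):
        if st[i,4]>20: print(ce[i]+[180,208],st[i].tolist())
T=crop(t,190,205,230,245,10);S=crop(s,270,170,350,240,5)
cv2.imwrite("pics/g3.png",np.hstack([T[:350],S[:350]]))
print({k:np.round(v,4).tolist() for k,v in manip.get_state().items() if k in("position","width","contact_force","gripper_force")})
```

```text
[185.64705882 208.76470588] [0, 0, 15, 3, 34]
[211.42009132 226.00456621] [23, 10, 17, 17, 219]
{'position': [0.4902, -0.009, 0.1544], 'contact_force': [-1.061, 7.9096, 5.5073], 'gripper_force': 40.9886, 'width': 0.0134}
```

View pics/g3.png

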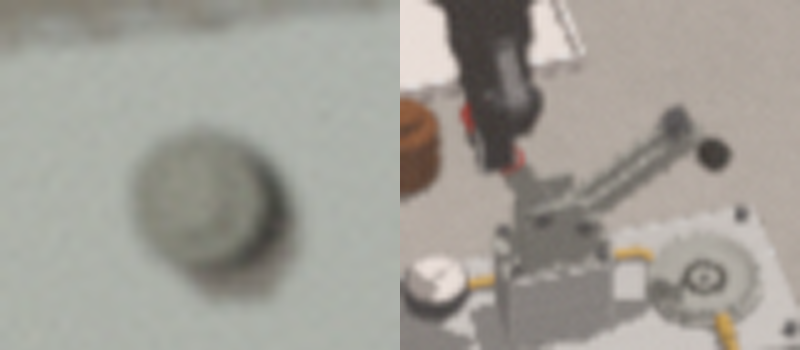

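>>> servo_tool --pt "0 -0.2 0 0 0 0 1" --pt "-0.37 0 0.17 0 0 0 1" --pt "-0.37 0 0.18 0 0 0 1" --pt "-0.42 0 0.26 0 0 0 1" --pt "-0.41 0 0.28 0 0 0 1"

```text
clock: 26.3
position: [0.4807, -0.0098, 0.1489]
ee_rot: [-0.001, 0.999, 0.043, 0.008]
contact_force: [4.2, 8.2, 14.9]
width: 0.0135
gripper_force: 43.0
```

>>> servo_tool --pt "-0.37 0 0.32 0 0 0 1" --pt "-0.37 0 0.33 0 0 0 1" --pt "-0.32 0 0.38 0 0 0 1" --pt "-0.32 0 0.38 0 0 0 1" --pt "0 0 0 0 0 0 1"

```text
clock: 26.8
position: [0.464, -0.011, 0.1329]
ee_rot: [-0.001, 0.999, 0.043, 0.005]
contact_force: [1.6, 6.4, 9.3]
width: 0.0136
gripper_force: 43.1
```

>>> servo_tool --pt "-0.26 -0.2 0.42 0 0 0 1" --pt "-0.26 0 0.43 0 0 0 1" --pt "-0.27 0 0.6 0 0 0 1" --pt "-0.15 0 0.4 0 0 0 1" --pt "0 0 0 0 0 0 1"

```text
clock: 27.3
position: [0.4537, -0.0117, 0.1137]
ee_rot: [0.001, 0.999, 0.044, 0.004]
contact_force: [0.4, 0.5, 7.1]
width: 0.0133
gripper_force: 43.4
```

>>> servo_tool --pt "-0.1 0 0.2 0 0 0 1" --pt "0 0 0 0 0 0 1" --pt "0 0 0 0 0 0 1" --pt "0 0 0 0 0 0 1" --pt "0 0 0 0 0 0 1"

```text
clock: 27.8
position: [0.4531, -0.0118, 0.1119]
ee_rot: [0.001, 0.999, 0.044, 0.004]
contact_force: [0.8, 0.9, 7.8]
width: 0.013
gripper_force: 43.7
```

>>> servo_tool --pt "0 0 0 0 0 0 0.3" --pt "0 0 0 0 0 0 -0.3" --pt "0 0 0 0 0 0 -0.5" --pt "0 0 -1 0 0 0 -0.5" --pt "0 0 -3 0 0 0 -0.5"

```text
clock: 28.3
position: [0.4476, -0.011, 0.1484]
ee_rot: [-0.001, 0.999, 0.044, -0.003]
contact_force: [0.4, 0.6, 0.1]
width: 0.0641
gripper_force: 0.0
```

>>> servo_tool --pt "0 0 -4 0 0 0 -0.5" --pt "0 0 -4 0 0 0 -0.5" --pt "1 -3.9 -2 0 0 0 -0.5" --pt "1 -3.9 0 0 0 0 -0.5" --pt "1 -3.9 0 0 0 0 -0.5"

```text
clock: 28.8
position: [0.4701, 0.1089, 0.2517]
ee_rot: [0.0, 0.999, 0.044, 0.002]
contact_force: [0.3, -0.7, -0.2]
width: 0.0639
gripper_force: 0.0
```

>>> servo_tool --pt "1 -3.9 0 0 0 0 -0.5" --pt "1 -3.9 0 0 0 0 -0.5" --pt "1 -3.9 0 0 0 0 -0.5" --pt "1 -3.9 0 0 0 0 -0.5" --pt "0.8 -3.7 0 0 0 0 -0.5"

```text
clock: 29.3
position: [0.5003, 0.3061, 0.2503]
ee_rot: [0.0, 0.999, 0.044, 0.0]
contact_force: [0.2, -0.4, 0.4]
width: 0.064
gripper_force: 0.0
```

Run:
```python
from h import *
s=optics.get_image("side");t=optics.get_image("top")
print(ray("top",np.array([209.6,224.3]),.047))
cv2.imwrite("pics/g4.png",np.hstack([crop(s,225,110,345,250,4)[:,:480],cv2.copyMakeBorder(crop(t,280,165,360,265,4),0,160,0,0,cv2.BORDER_CONSTANT)]))
print({k:np.round(v,4).tolist() for k,v in manip.get_state().items() if k in("position","width","ee_rot","qpos")})
```

```text
[0.50441228 0.3014135 ]
{'qpos': [0.4331, 0.2893, 1.4596, 0.0021, 1.3913, 1.9108], 'position': [0.5005, 0.3087, 0.2498], 'ee_rot': [-0.0012, 0.9989, 0.0463, 0.0002], 'width': 0.0639}
```

View pics/g4.png

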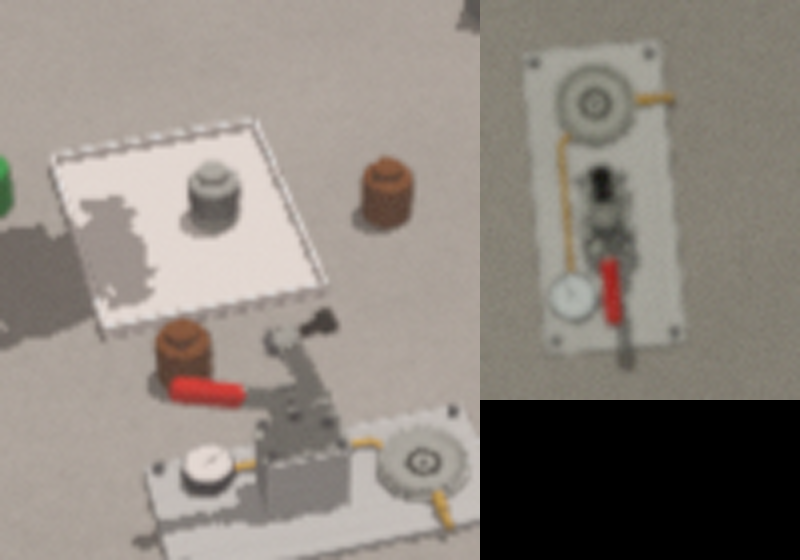

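Run:
```python
from h import *
a=np.array([330.35,224.6]);b=np.array([308.35,190.35])
print("nest",ray("side",a,.016),ray("top",b,.016),tri(a,b)[0])
S=lambda x,y:np.array([x,y])/4+[225,110]-.4
print("holder boss",ray("side",S(214,171),.056),"puck front bottom",ray("side",S(213,222),.004))
```

```text
nest [0.61340993 0.00348296] [ 0.61028503 -0.00171446] [ 0.6108334  -0.00194103  0.02215996]
holder boss [0.5076795  0.30371054] puck front bottom [0.50454714 0.3022571 ]
```

>>> servo_tool --pt "0.5 0.65 4 0 0 0 -0.5" --pt "0 0 4 0 0 0 -0.5" --pt "0 0 4 0 0 0 -0.5" --pt "0 0 3 0 0 0 -0.5" --pt "0 0 3 0 0 0 -0.5"

```text
clock: 29.9
position: [0.5054, 0.2972, 0.0688]
ee_rot: [0.0, 0.999, 0.044, -0.0]
contact_force: [0.3, -0.9, 0.2]
width: 0.064
gripper_force: 0.0
```

>>> servo_tool --pt "0 0 2 0 0 0 -0.5" --pt "0 0 1.5 0 0 0 -0.5" --pt "0 0 0.5 0 0 0 -0.5" --pt "0 0 0 0 0 0 -0.5" --pt "0 0 0 0 0 0 -0.5" --squeeze 60

```text
clock: 30.4
position: [0.5065, 0.2982, 0.0308]
ee_rot: [-0.0, 0.999, 0.044, 0.001]
contact_force: [0.9, -1.0, 0.2]
width: 0.0642
gripper_force: 0.0
```

>>> servo_tool --pt "0 0 0 0 0 0 0" --pt "0 0 0 0 0 0 1" --pt "0 0 0 0 0 0 1" --pt "0 0 0 0 0 0 1" --pt "0 0 0 0 0 0 1"

```text
clock: 30.9
position: [0.5071, 0.2992, 0.0317]
ee_rot: [-0.001, 0.999, 0.044, 0.002]
contact_force: [-0.3, 1.2, 5.7]
width: 0.04
gripper_force: 61.2
```

>>> servo_tool --pt "0 0 -1 0 0 0 1" --pt "0 0 -2 0 0 0 1" --pt "0 0 -3 0 0 0 1" --pt "0 0 -4 0 0 0 1" --pt "0 0 -4 0 0 0 1"

```text
clock: 31.4
position: [0.5048, 0.2977, 0.171]
ee_rot: [0.001, 0.999, 0.044, -0.001]
contact_force: [1.4, 0.0, -2.5]
width: 0.0399
gripper_force: 61.0
```

>>> servo_tool --pt "0 0 -4 0 0 0 1" --pt "0 0 -2 0 0 0 1" --pt "0 0 0 0 0 0 1" --pt "0 0 0 0 0 0 1" --pt "0 0 0 0 0 0 1"

```text
clock: 31.9
position: [0.5045, 0.2976, 0.2277]
ee_rot: [0.001, 0.999, 0.044, -0.002]
contact_force: [0.3, -0.7, -3.1]
width: 0.0401
gripper_force: 61.0
```

>>> servo_tool --pt "2 3 0 0 0 0 1" --pt "2 3.4 0 0 0 0 1" --pt "2 3.4 0 0 0 0 1" --pt "2 3.4 0 0 0 0 1" --pt "0.1 3.4 0 0 0 0 1"

```text
clock: 32.4
position: [0.6029, 0.1384, 0.227]
ee_rot: [0.0, 0.999, 0.044, -0.001]
contact_force: [0.4, -0.0, -2.2]
width: 0.0399
gripper_force: 61.2
```

>>> servo_tool --pt "0 3.4 0 0 0 0 1" --pt "0 3.4 0 0 0 0 1" --pt "0 3.4 0 0 0 0 1" --pt "0 3.4 0 0 0 0 1" --pt "0 0 0 0 0 0 1"

```text
clock: 32.9
position: [0.6126, 0.0001, 0.2274]
ee_rot: [0.001, 0.999, 0.042, -0.002]
contact_force: [-0.7, 0.7, -2.8]
width: 0.04
gripper_force: 61.4
```

>>> servo_tool --pt "0 0 2 0 0 0 1" --pt "0 0 3 0 0 0 1" --pt "0 0 3 0 0 0 1" --pt "0 0 2 0 0 0 1" --pt "0 0 0 0 0 0 1"

```text
clock: 33.4
position: [0.6093, 0.0055, 0.1248]
ee_rot: [-0.001, 0.999, 0.044, -0.005]
contact_force: [-0.2, -1.3, -2.3]
width: 0.0402
gripper_force: 61.3
```

>>> servo_tool --pt "0 0 2 0 0 0 1" --pt "0 0 2 0 0 0 1" --pt "0 0 1 0 0 0 1" --pt "0 0 0 0 0 0 1" --pt "0 0 0 0 0 0 1"

```text
clock: 33.9
position: [0.6137, 0.0047, 0.0805]
ee_rot: [0.0, 0.999, 0.044, 0.0]
contact_force: [1.0, 0.3, -2.8]
width: 0.0401
gripper_force: 61.4
```

Run:
```python
from h import *
s=optics.get_image("side");t=optics.get_image("top")
p=[]
for i in range(4):
    optics.get_image("side");p.append(manip.get_state()["position"])
p=np.mean(p,0);print(p.round(4))
h=np.array([p[0],p[1],p[2]-.0277])
big=cv2.resize(s[:,:,::-1],None,fx=8,fy=8,interpolation=cv2.INTER_CUBIC)
for xy,r,z,col in((h[:2],.021,h[2],(0,0,255)),((.612,.0005),.029,.021,(0,255,0)),((.612,.0005),.021,.016,(255,0,0))):
    q=((proj("side",cyl(xy,r,z,z)[:40])+.5)*8).astype(np.int32).reshape(-1,1,2);cv2.polylines(big,[q],True,col,1)
cv2.imwrite("pics/g5.png",big[170*8:242*8,280*8:360*8])
```

```text
[0.6138 0.0046 0.0809]
```

View pics/g5.png

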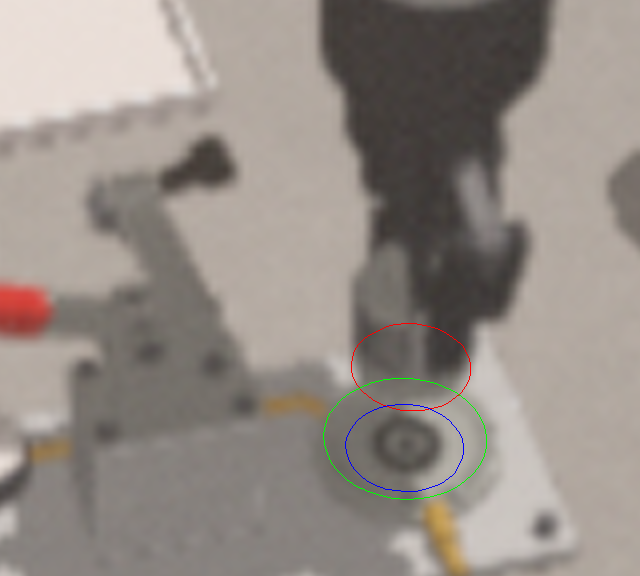

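>>> servo_tool --pt "-0.2 0.4 0 0 0 0 1" --pt "0 0 1 0 0 0 1" --pt "0 0 1 0 0 0 1" --pt "0 0 0.6 0 0 0 1" --pt "0 0 0 0 0 0 1"

```text
clock: 34.7
position: [0.6103, 0.0006, 0.052]
ee_rot: [-0.0, 0.999, 0.044, -0.002]
contact_force: [-0.1, -0.2, -2.4]
width: 0.0399
gripper_force: 61.4
```

>>> servo_tool --pt "0 0 0.3 0 0 0 1" --pt "0 0 0.3 0 0 0 1" --pt "0 0 0.2 0 0 0 1" --pt "0 0 0.1 0 0 0 1" --pt "0 0 0 0 0 0 1"

```text
clock: 35.2
position: [0.6115, 0.0004, 0.0448]
ee_rot: [0.0, 0.999, 0.044, -0.0]
contact_force: [-0.5, 0.3, -2.3]
width: 0.0399
gripper_force: 61.4
```

>>> servo_tool --pt "0 0 0.1 0 0 0 1" --pt "0 0 0.05 0 0 0 1" --pt "0 0 0 0 0 0 1" --pt "0 0 0 0 0 0 1" --pt "0 0 0 0 0 0 1"

```text
clock: 35.7
position: [0.6117, 0.0004, 0.0438]
ee_rot: [0.0, 0.999, 0.044, 0.0]
contact_force: [-0.5, 1.1, 0.8]
width: 0.0396
gripper_force: 61.7
```

>>> servo_tool --pt "0 0 0 0 0 0 0.2" --pt "0 0 0 0 0 0 -0.5" --pt "0 0 0 0 0 0 -0.5" --pt "0 0 0 0 0 0 -0.5" --pt "0 0 -1 0 0 0 -0.5"

```text
clock: 36.2
position: [0.6104, 0.0005, 0.0524]
ee_rot: [-0.0, 0.999, 0.044, -0.002]
contact_force: [-0.0, 1.1, -0.2]
width: 0.0642
gripper_force: 0.0
```

>>> servo_tool --pt "0 0 -3 0 0 0 -0.5" --pt "0 0 -4 0 0 0 -0.5" --pt "0 0 -4 0 0 0 -0.5" --pt "0 0 -4 0 0 0 -0.4" --pt "0 0 -4 0 0 0 -0.4"

```text
clock: 36.7
position: [0.6113, 0.0005, 0.246]
ee_rot: [0.0, 0.999, 0.044, 0.001]
contact_force: [0.9, -0.3, -0.9]
width: 0.0603
gripper_force: 0.0
```

>>> servo_tool --pt "-4 0 -2 0 0 0 -0.4" --pt "-4 0 0 0 0 0 -0.4" --pt "-4 0 0 0 0 0 -0.4" --pt "-4 0 0 0 0 0 -0.4" --pt "0 0 0 0 0 0 -0.4"

```text
clock: 37.2
position: [0.4466, -0.0133, 0.2642]
ee_rot: [0.0, 0.999, 0.044, -0.001]
contact_force: [-0.2, 0.0, -0.2]
width: 0.0599
gripper_force: 0.0
```

Run:
```python
from h import *
s=optics.get_image("side");t=optics.get_image("top")
cv2.imwrite("pics/g6.png",np.hstack([crop(s,270,170,360,245,5),crop(t,290,170,340,245,5)]))
print({k:np.round(v,4).tolist() for k,v in manip.get_state().items() if k in("position","width","ee_rot","qpos")})
```

```text
{'qpos': [-0.1844, 0.0721, 1.701, 0.0001, 1.3655, 1.2985], 'position': [0.452, -0.0137, 0.2646], 'ee_rot': [0.0003, 0.999, 0.0439, 0.0015], 'width': 0.06}
```

View pics/g6.png

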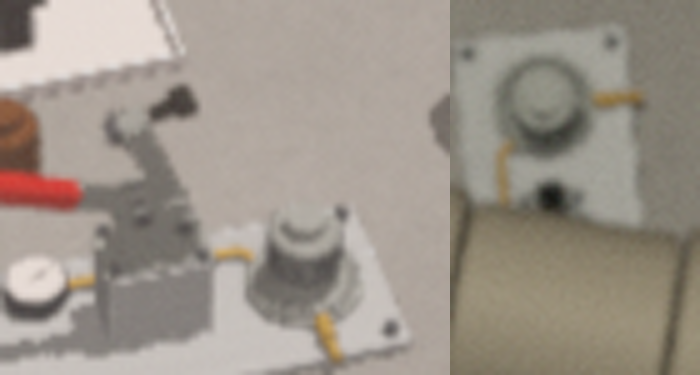

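>>> servo_tool --pt "0 -0.2 4 0 0 0 -0.4" --pt "0 0 4 0 0 0 -0.4" --pt "0 0 4 0 0 0 -0.4" --pt "0 0 2.5 0 0 0 -0.4" --pt "0 0 0.4 0 0 0 -0.4" --squeeze 50

```text
clock: 37.8
position: [0.4512, -0.0113, 0.1116]
ee_rot: [-0.001, 0.999, 0.044, -0.003]
contact_force: [-0.4, 0.4, -0.2]
width: 0.0599
gripper_force: 0.0
```

>>> servo_tool --pt "0 0 0 0 0 0 -0.4" --pt "0 0 0 0 0 0 0.4" --pt "0 0 0 0 0 0 1" --pt "0 0 0 0 0 0 1" --pt "0 0 0 0 0 0 1"

```text
clock: 38.3
position: [0.4529, -0.0117, 0.1155]
ee_rot: [0.0, 0.999, 0.044, 0.001]
contact_force: [-0.6, 0.0, 4.9]
width: 0.0133
gripper_force: 50.5
```

>>> servo_tool --pt "0.3 0 -0.58 0 0 0 1" --pt "0.3 0 -0.58 0 0 0 1" --pt "0.4 0 -0.5 0 0 0 1" --pt "0.4 0 -0.5 0 0 0 1" --pt "0 0 0 0 0 0 1"

```text
clock: 38.8
position: [0.4644, -0.0108, 0.1359]
ee_rot: [0.0, 0.999, 0.044, -0.002]
contact_force: [-3.1, -4.6, -8.3]
width: 0.0134
gripper_force: 49.5
```

>>> servo_tool --pt "0.5 0 -0.43 0 0 0 1" --pt "0.5 0 -0.42 0 0 0 1" --pt "0.57 0 -0.31 0 0 0 1" --pt "0.57 0 -0.31 0 0 0 1" --pt "0 0 0 0 0 0 1"

```text
clock: 39.3
position: [0.4837, -0.0092, 0.1506]
ee_rot: [0.001, 0.999, 0.045, -0.004]
contact_force: [-7.9, -3.6, -3.3]
width: 0.0133
gripper_force: 49.0
```

>>> servo_tool --pt "0.62 0 -0.2 0 0 0 1" --pt "0.62 0 -0.19 0 0 0 1" --pt "0.65 0 -0.07 0 0 0 1" --pt "0.65 0 -0.06 0 0 0 1" --pt "0 0 0 0 0 0 1"

```text
clock: 39.8
position: [0.509, -0.0072, 0.1567]
ee_rot: [0.001, 0.999, 0.045, -0.004]
contact_force: [-8.7, -4.8, -0.1]
width: 0.0134
gripper_force: 49.1
```

>>> servo_tool --pt "0.3 0 0 0 0 0 1" --pt "0.3 0 0 0 0 0 1" --pt "0 0 0 0 0 0 1" --pt "0 0 0 0 0 0 1" --pt "0 0 0 0 0 0 1"

```text
clock: 40.3
position: [0.5148, -0.0067, 0.1568]
ee_rot: [0.001, 0.999, 0.045, -0.004]
contact_force: [-8.7, -4.8, 1.3]
width: 0.0129
gripper_force: 48.8
```

>>> servo_tool --pt "0.2 0 0 0 0 0 1" --pt "0.2 0 0 0 0 0 1" --pt "0.2 0 0 0 0 0 1" --pt "0 0 0 0 0 0 1" --pt "0 0 0 0 0 0 1"

```text
clock: 40.8
position: [0.52, -0.0063, 0.1565]
ee_rot: [0.001, 0.999, 0.045, -0.005]
contact_force: [-10.2, -5.5, 0.3]
width: 0.0134
gripper_force: 48.7
```

>>> servo_tool --pt "0.2 0 0 0 0 0 1" --pt "0.2 0 0 0 0 0 1" --pt "0 0 0 0 0 0 1" --pt "0 0 0 0 0 0 1" --pt "0 0 0 0 0 0 1"

```text
clock: 41.3
position: [0.5229, -0.006, 0.1563]
ee_rot: [0.001, 0.999, 0.045, -0.006]
contact_force: [-11.9, -6.0, 0.6]
width: 0.0131
gripper_force: 48.7
```

Run:
```python
from h import *
s=optics.get_image("side")
cv2.imwrite("pics/g7.png",crop(s,270,170,360,245,7))
print(manip.get_state()["position"],manip.get_state()["contact_force"])
```

```text
[ 0.52293154 -0.00604516  0.15623805] [-12.45995098  -5.62304766   0.84906601]
```

View pics/g7.png

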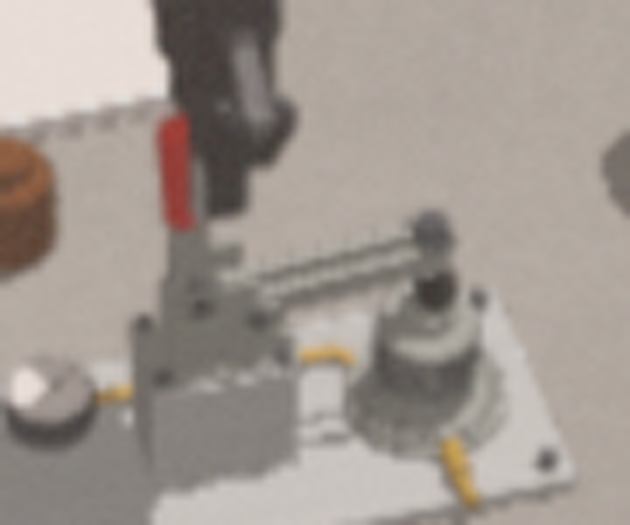

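>>> servo_tool --pt "0 0 0 0 0 0 0.3" --pt "0 0 0 0 0 0 0.1" --pt "-0.6 0 0 0 0 0 0.1" --pt "-0.6 0 0 0 0 0 0.1" --pt "-0.2 0 0 0 0 0 0.1" --squeeze 110

```text
clock: 41.85
position: [0.514, -0.0059, 0.1563]
ee_rot: [-0.0, 0.999, 0.044, 0.0]
contact_force: [0.2, 0.8, 0.1]
width: 0.0385
gripper_force: 0.0
```

```bash
cat >> h.py <<'E'
def red(s=None):
    if s is None: s=optics.get_image("side")
    x0,y0,x1,y1=270,165,330,225;h=cv2.cvtColor(s[y0:y1,x0:x1],cv2.COLOR_RGB2HSV)
    m=((h[...,1]>110)&((h[...,0]<7)|(h[...,0]>172)));p=np.argwhere(m)[:,::-1]+[x0,y0]
    v,_=cv2.fitLine(p.astype(np.float32),cv2.DIST_L2,0,.01,.01)[:2].ravel(),0
    print("red",len(p),p.mean(0).round(2),"slope dx/dy",round(float(v[0]/v[1]),3))
    y=.076;nest=np.array([.612,.0005])
    for a in (0,.05,.1,.15,.2):
        P=[]
        for r in(.046,.086):
            d=-.097-r*np.sin(a);P.append([nest[0]+d*np.cos(y),nest[1]+d*np.sin(y),.104+r*np.cos(a)])
        q=proj("side",P);print(a,q.mean(0).round(2),round((q[1]-q[0])[0]/(q[1]-q[0])[1],3))
E
python3 -c "
from h import *
red(); print(manip.get_state()['position'])"
```

```text
red 21 [293.33 193.05] slope dx/dy 0.127
0 [296.37 192.55] 0.019
0.05 [295.13 192.8 ] 0.09
0.1 [293.89 193.1 ] 0.163
0.15 [292.66 193.44] 0.24
0.2 [291.43 193.82] 0.319
[ 0.51381687 -0.00594873  0.15614762]
```

>>> servo_tool --pt "-0.2 0 0 0 0 0 0.5" --pt "0 0 0 0 0 0 1" --pt "0 0 0 0 0 0 1" --pt "0 0 0 0 0 0 1" --pt "0 0 0 0 0 0 1"

```text
clock: 42.4
position: [0.5123, -0.007, 0.1562]
ee_rot: [0.001, 0.999, 0.044, -0.0]
contact_force: [-2.7, -5.1, 5.6]
width: 0.0126
gripper_force: 107.6
```

>>> servo_tool --pt "0.2 0 0 0 0 0 1" --pt "0.2 0 0 0 0 0 1" --pt "0.2 0 0 0 0 0 1" --pt "0 0 0 0 0 0 1" --pt "0 0 0 0 0 0 1"

```text
clock: 42.9
position: [0.5135, -0.0068, 0.1562]
ee_rot: [0.001, 0.999, 0.044, -0.005]
contact_force: [-11.4, -5.6, 13.6]
width: 0.0129
gripper_force: 108.7
```

>>> servo_tool --pt "0.2 0 0 0 0 0 1" --pt "0.2 0 0 0 0 0 1" --pt "0.1 0 0 0 0 0 1" --pt "0 0 0 0 0 0 1" --pt "0 0 0 0 0 0 1"

```text
clock: 43.4
position: [0.5143, -0.0067, 0.1561]
ee_rot: [0.001, 0.999, 0.045, -0.01]
contact_force: [-19.2, -6.9, 19.4]
width: 0.0129
gripper_force: 109.4
```

>>> servo_tool --pt "-0.3 0 0 0 0 0 1" --pt "0 0 0 0 0 0 0.3" --pt "0 0 0 0 0 0 -0.2" --pt "0 0 -1 0 0 0 -0.4" --pt "0 0 -3 0 0 0 -0.4"

```text
clock: 43.9
position: [0.5192, -0.0049, 0.194]
ee_rot: [-0.001, 0.999, 0.044, -0.003]
contact_force: [0.2, -0.4, 0.7]
width: 0.0598
gripper_force: 0.0
```

>>> servo_tool --pt "0 0 -4 0 0 -8.5 -0.5" --pt "0 0 -1 0 0 -8.5 -0.5" --pt "0 0 0 0 0 -8.5 -0.5" --pt "0 0 0 0 0 -8.5 -0.5" --pt "0 0 0 0 0 -8.5 -0.5"

```text
clock: 44.4
position: [0.5214, -0.0051, 0.2467]
ee_rot: [0.0, 0.914, 0.406, 0.001]
contact_force: [-0.9, 0.3, 0.0]
width: 0.0639
gripper_force: 0.0
```

>>> servo_tool --pt "0 0 0 0 0 -8.5 -0.5" --pt "0 0 0 0 0 -8.5 -0.5" --pt "0 0 0 0 0 -8.5 -0.5" --pt "0 0 0 0 0 -8.5 -0.5" --pt "0 0 0 0 0 -8.5 -0.5"

```text
clock: 44.9
position: [0.5214, -0.0051, 0.2464]
ee_rot: [0.0, 0.704, 0.71, 0.001]
contact_force: [0.3, 0.7, -0.3]
width: 0.0638
gripper_force: 0.0
```

>>> servo_tool --pt "-4 0 0 0 0 0 -0.5" --pt "-4 0 0 0 0 0 -0.5" --pt "-4 0 0 0 0 0 -0.5" --pt "-4 0 0 0 0 0 -0.5" --pt "-4 0 0 0 0 0 -0.5"

```text
clock: 45.4
position: [0.5215, -0.207, 0.2465]
ee_rot: [0.001, 0.707, 0.708, 0.001]
contact_force: [0.6, 0.2, 0.3]
width: 0.0639
gripper_force: 0.0
```

Run:
```python
from h import *
s=optics.get_image("side");red(s);cv2.imwrite("pics/side8.png",s[:,:,::-1])
for i in range(3): optics.get_image("side")
print(manip.get_state()['position'],manip.get_state()['ee_rot'])
cv2.imwrite("pics/g8.png",crop(s,270,170,360,245,7))
```

```text
red 39 [295.18 190.26] slope dx/dy -0.107
0 [296.37 192.55] 0.019
0.05 [295.13 192.8 ] 0.09
0.1 [293.89 193.1 ] 0.163
0.15 [292.66 193.44] 0.24
0.2 [291.43 193.82] 0.319
[ 0.52121832 -0.20613229  0.24595882] [-8.38824200e-05  7.07360614e-01  7.06852648e-01  5.38324744e-04]
```

View pics/g8.png

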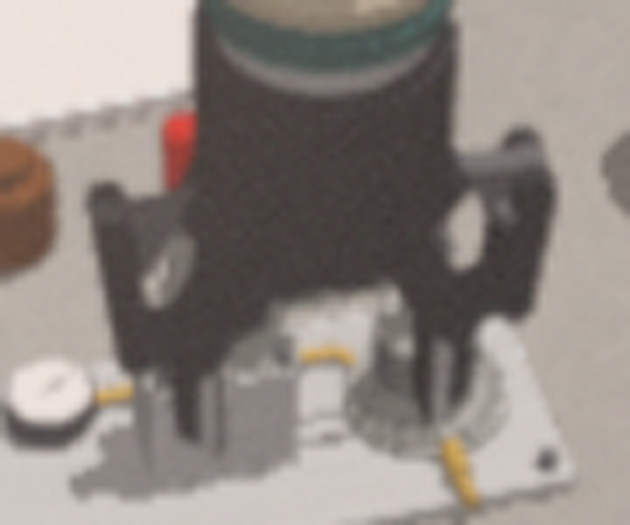

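>>> servo_tool --pt "-2.2 -2.4 2 0 0 0 -0.5" --pt "0 0 3.5 0 0 0 -0.5" --pt "0 0 3.5 0 0 0 -0.5" --pt "0 0 1.8 0 0 0 -0.5" --pt "0 0 0.5 0 0 0 -0.5" --squeeze 70

```text
clock: 46.1
position: [0.4957, -0.2252, 0.1309]
ee_rot: [-0.002, 0.706, 0.708, -0.0]
contact_force: [-0.6, 0.6, -0.3]
width: 0.0637
gripper_force: 0.0
```

>>> servo_tool --pt "0 0 0 0 0 0 -0.3" --pt "0 0 0 0 0 0 0" --pt "0 0 0 0 0 0 1" --pt "0 0 0 0 0 0 1" --pt "0 0 0 0 0 0 1"

```text
clock: 46.6
position: [0.4975, -0.228, 0.1347]
ee_rot: [0.001, 0.707, 0.707, 0.0]
contact_force: [-1.8, 0.8, 6.0]
width: 0.0301
gripper_force: 69.4
```

>>> servo_tool --pt "0 0 0 0 0 0 1" --pt "0 0 -1 0 0 0 1" --pt "0 0 -1 0 0 0 1" --pt "0 0 0 0 0 0 1" --pt "0 0 0 0 0 0 1"

```text
clock: 47.1
position: [0.4969, -0.2277, 0.1532]
ee_rot: [0.0, 0.707, 0.707, 0.0]
contact_force: [0.4, -0.0, -2.6]
width: 0.0297
gripper_force: 69.7
```

>>> servo_tool --pt "0 0 -3 0 0 0 1" --pt "0 0 -4 0 0 0 1" --pt "0 0 -4 0 0 0 1" --pt "2 0 -4 0 0 0 1" --pt "3 0 -4 0 0 0 1"

```text
clock: 47.6
position: [0.4965, -0.1782, 0.3436]
ee_rot: [-0.0, 0.708, 0.707, -0.0]
contact_force: [0.6, 0.6, -2.6]
width: 0.0301
gripper_force: 70.3
```

>>> servo_tool --pt "4 0 0 0 0 0 1" --pt "4 0 0 0 0 0 1" --pt "4 0 0 0 0 0 1" --pt "4 0 0 0 0 0 1" --pt "4 0 0 0 0 0 1"

```text
clock: 48.1
position: [0.4959, 0.024, 0.3423]
ee_rot: [-0.0, 0.707, 0.707, -0.0]
contact_force: [0.1, -1.2, -2.6]
width: 0.0302
gripper_force: 70.3
```

>>> servo_tool --pt "4 0 0 0 0 0 1" --pt "4 0 0 0 0 0 1" --pt "4 0 0 0 0 0 1" --pt "4 0 0 0 0 0 1" --pt "4 0 0 0 0 0 1"

```text
clock: 48.6
position: [0.4957, 0.2239, 0.3422]
ee_rot: [-0.0, 0.707, 0.708, -0.001]
contact_force: [1.4, 0.0, -3.1]
width: 0.0299
gripper_force: 70.3
```

>>> servo_tool --pt "4 0 0 0 0 0 1" --pt "4 0 2 0 0 0 1" --pt "3 0 3 0 0 0 1" --pt "2 0 4 0 0 0 1" --pt "1 0 4 0 0 0 1"

```text
clock: 49.1
position: [0.4957, 0.3646, 0.2109]
ee_rot: [-0.0, 0.706, 0.708, 0.0]
contact_force: [0.2, 0.4, -2.7]
width: 0.0299
gripper_force: 70.3
```

>>> servo_tool --pt "0 0 2 0 0 0 1" --pt "0 0 1 0 0 0 1" --pt "0 0 0 0 0 0 1" --pt "0 0 0 0 0 0 1" --pt "0 0 0 0 0 0 1"

```text
clock: 49.6
position: [0.4972, 0.3626, 0.1847]
ee_rot: [0.001, 0.707, 0.707, 0.002]
contact_force: [0.4, 0.1, -2.8]
width: 0.0302
gripper_force: 70.3
```

>>> servo_tool --pt "0 0 2 0 0 0 1" --pt "0 0 1.5 0 0 0 1" --pt "0 0 1 0 0 0 1" --pt "0 0 0.5 0 0 0 1" --pt "0 0 0.1 0 0 0 1"

```text
clock: 50.1
position: [0.4964, 0.3628, 0.1347]
ee_rot: [0.0, 0.707, 0.707, 0.001]
contact_force: [-3.1, -1.5, 11.4]
width: 0.03
gripper_force: 71.8
```

>>> servo_tool --pt "0 0 0 0 0 0 1" --pt "0 0 0 0 0 0 1" --pt "0 0 0 0 0 0 0" --pt "0 0 0 0 0 0 -0.5" --pt "0 0 0 0 0 0 -0.5"

```text
clock: 50.6
position: [0.4967, 0.3626, 0.1324]
ee_rot: [0.0, 0.707, 0.707, 0.001]
contact_force: [-0.5, 0.3, 0.1]
width: 0.0637
gripper_force: 0.0
```

>>> servo_tool --pt "0 0 -1 0 0 0 -0.5" --pt "0 0 -3 0 0 0 -0.5" --pt "0 0 -4 0 0 0 -0.5" --pt "-2 0 -4 0 0 0 -0.5" --pt "-4 0 0 0 0 0 -0.5"

```text
clock: 51.1
position: [0.4996, 0.3054, 0.2587]
ee_rot: [0.002, 0.706, 0.709, 0.007]
contact_force: [1.3, -0.6, -0.2]
width: 0.0639
gripper_force: 0.0
```

>>> servo_tool --pt "-4 0 0 0 0 0 -0.5" --pt "-4 0 0 0 0 0 -0.5" --pt "-4 0 0 0 0 0 -0.5" --pt "-4 0 0 0 0 0 -0.5" --pt "-4 0 0 0 0 0 -0.5"

```text
clock: 51.6
position: [0.4964, 0.1009, 0.2528]
ee_rot: [0.001, 0.707, 0.708, 0.001]
contact_force: [0.1, 0.9, -0.8]
width: 0.064
gripper_force: 0.0
```

>>> servo_tool --pt "-4 0 0 0 0 0 -0.5" --pt "-4 0 0 0 0 0 -0.5" --pt "-4 0 0 0 0 0 -0.5" --pt "-4 0 0 0 0 0 -0.5" --pt "-4 0 0 0 0 0 -0.5"

```text
clock: 52.1
position: [0.4966, -0.0993, 0.2528]
ee_rot: [0.001, 0.707, 0.707, 0.0]
contact_force: [0.6, -0.1, 0.5]
width: 0.0638
gripper_force: 0.0
```

>>> servo_tool --pt "-4 0 0 0 0 0 -0.5" --pt "-4 0 0 0 0 0 -0.5" --pt "-4 0 0 0 0 0 -0.5" --pt "-4 0 0 0 0 0 -0.5" --pt "0 0 0 0 0 0 -0.5"

```text
clock: 52.6
position: [0.497, -0.2629, 0.2522]
ee_rot: [0.002, 0.708, 0.706, -0.001]
contact_force: [-0.8, 0.8, 0.3]
width: 0.0643
gripper_force: 0.0
```

```bash
cat >> h.py <<'E'
def caps(im,b):
    x0,y0,x1,y1=b;p=im[y0:y1,x0:x1].astype(int);m=((p[...,2]-p[...,0])>15).astype(np.uint8)
    n,l,st,ce=cv2.connectedComponentsWithStats(m);return [(np.round(ce[i]+[x0,y0],2).tolist(),st[i,2:].tolist()) for i in range(1,n) if st[i,4]>30]
E
python3 - <<'E'
from h import *
s=optics.get_image("side");red(s);t=optics.get_image("top")
print(caps(s,(230,100,310,190)),caps(t,(165,190,260,270)))
for i in range(2): optics.get_image("side")
print(manip.get_state()['position'])
E
```

```text
Traceback (most recent call last):
  File "h.py", line 29, in red
    v,_=cv2.fitLine(p.astype(np.float32),cv2.DIST_L2,0,.01,.01)[:2].ravel(),0
        ~~~~~~~~~~~^^^^^^^^^^^^^^^^^^^^^^^^^^^^^^^^^^^^^^^^^^^^
cv2.error: OpenCV(4.12.0) /io/opencv/modules/imgproc/src/linefit.cpp:50: error: (-215:Assertion failed) count > 0 in function 'fitLine2D_wods'
```

Run:
```python
from h import *
s=optics.get_image("side");t=optics.get_image("top")
print(caps(s,(230,100,310,190)),caps(t,(165,190,260,270)))
print(manip.get_state()['position'])
```

```text
[([268.0, 103.16], [8, 9, 43]), ([296.97, 109.93], [19, 12, 68]), ([268.44, 119.82], [7, 12, 55])] [([180.97, 225.96], [13, 11, 112])]
[ 0.49666493 -0.25733153  0.25212852]
```

>>> servo_tool --pt "-3 0 0 0 0 0 -0.5" --pt "-2.3 0 2 0 0 0 -0.5" --pt "0 0 4 0 0 0 -0.5" --pt "0 0 4 0 0 0 -0.5" --pt "0 0 2.5 0 0 0 -0.5"

```text
clock: 53.25
position: [0.4958, -0.3081, 0.1246]
ee_rot: [-0.002, 0.706, 0.708, -0.0]
contact_force: [-0.5, 0.0, -0.7]
width: 0.0639
gripper_force: 0.0
```

>>> servo_tool --pt "0 0 0.8 0 0 0 -0.5" --pt "0 0 0 0 0 0 -0.5" --pt "0 0 0 0 0 0 -0.5" --pt "0 0 0 0 0 0 0" --pt "0 0 0 0 0 0 1"

```text
clock: 53.75
position: [0.4976, -0.3113, 0.1212]
ee_rot: [0.002, 0.707, 0.708, -0.0]
contact_force: [-1.6, 0.7, 5.3]
width: 0.0441
gripper_force: 71.1
```

>>> servo_tool --pt "0 0 0 0 0 0 1" --pt "0 0 0 0 0 0 1" --pt "0 0 0 0 0 0 1" --pt "0 0 0 0 0 0 1" --pt "0 0 0 0 0 0 1"

```text
clock: 54.25
position: [0.4976, -0.3113, 0.1212]
ee_rot: [0.002, 0.707, 0.707, 0.0]
contact_force: [-1.8, 0.3, 6.4]
width: 0.0442
gripper_force: 71.3
```

>>> servo_tool --pt "0 0 -1 0 0 0 1" --pt "0 0 -2 0 0 0 1" --pt "0 0 -3 0 0 0 1" --pt "0 0 -4 0 0 0 1" --pt "0 0 -4 0 0 0 1"

```text
clock: 54.75
position: [0.4963, -0.3102, 0.2602]
ee_rot: [-0.001, 0.707, 0.707, -0.0]
contact_force: [0.5, -0.3, -2.7]
width: 0.0438
gripper_force: 72.0
```

>>> servo_tool --pt "3 -0.4 -3.5 0 0 0 1" --pt "3 -0.4 -3.5 0 0 0 1" --pt "4 -0.4 0 0 0 0 1" --pt "4 -0.4 0 0 0 0 1" --pt "4 -0.4 0 0 0 0 1"

```text
clock: 55.25
position: [0.476, -0.1291, 0.3296]
ee_rot: [0.0, 0.707, 0.707, 0.0]
contact_force: [-0.0, 0.3, -3.9]
width: 0.0446
gripper_force: 72.0
```

>>> servo_tool --pt "4 -0.4 0 0 0 0 1" --pt "4 -0.4 0 0 0 0 1" --pt "4 -0.4 0 0 0 0 1" --pt "4 -0.4 0 0 0 0 1" --pt "4 -0.4 0 0 0 0 1"

```text
clock: 55.75
position: [0.4556, 0.0709, 0.3294]
ee_rot: [0.0, 0.707, 0.707, 0.0]
contact_force: [0.9, 0.1, -3.0]
width: 0.0438
gripper_force: 72.0
```

>>> servo_tool --pt "4 -0.4 0 0 0 0 1" --pt "4 -0.4 0 0 0 0 1" --pt "4 -0.3 0 0 0 0 1" --pt "4 0 0 0 0 0 1" --pt "3 0 2 0 0 0 1"

```text
clock: 56.25
position: [0.4461, 0.2624, 0.3116]
ee_rot: [0.001, 0.706, 0.708, 0.003]
contact_force: [0.7, -0.0, -2.7]
width: 0.0439
gripper_force: 72.0
```

>>> servo_tool --pt "2 0 4 0 0 0 1" --pt "1 0 4 0 0 0 1" --pt "0 0 3 0 0 0 1" --pt "0 0 1 0 0 0 1" --pt "0 0 0 0 0 0 1"

```text
clock: 56.75
position: [0.4443, 0.2888, 0.1879]
ee_rot: [-0.0, 0.707, 0.707, -0.002]
contact_force: [-0.8, 0.2, -3.3]
width: 0.0438
gripper_force: 72.3
```

>>> servo_tool --pt "0 0 0 0 0 0 1" --pt "0 0 0 0 0 0 1" --pt "0 0 0 0 0 0 1" --pt "0 0 0 0 0 0 1" --pt "0 0 0 0 0 0 1"

```text
clock: 57.25
position: [0.4454, 0.2893, 0.1894]
ee_rot: [0.0, 0.707, 0.707, 0.0]
contact_force: [-0.0, 0.4, -2.1]
width: 0.0441
gripper_force: 72.4
```

>>> servo_tool --pt "0.7 0.1 2 0 0 0 1" --pt "0 0 2 0 0 0 1" --pt "0 0 1.5 0 0 0 1" --pt "0 0 0.7 0 0 0 1" --pt "0 0 0.4 0 0 0 1"

```text
clock: 57.75
position: [0.4461, 0.2962, 0.1224]
ee_rot: [-0.0, 0.707, 0.707, -0.0]
contact_force: [-0.1, -0.5, -2.4]
width: 0.0438
gripper_force: 72.3
```

>>> servo_tool --pt "0 0 0.2 0 0 0 1" --pt "0 0 0.1 0 0 0 1" --pt "0 0 0 0 0 0 1" --pt "0 0 0 0 0 0 1" --pt "0 0 0 0 0 0 1"

```text
clock: 58.25
position: [0.4464, 0.2966, 0.1212]
ee_rot: [0.0, 0.707, 0.707, 0.001]
contact_force: [-2.9, -1.2, 5.5]
width: 0.0438
gripper_force: 73.3
```

>>> servo_tool --pt "0 0 0 0 0 0 0" --pt "0 0 0 0 0 0 -0.5" --pt "0 0 0 0 0 0 -0.5" --pt "0 0 -1 0 0 0 -0.5" --pt "0 0 -3 0 0 0 -0.5"

```text
clock: 58.75
position: [0.4446, 0.2954, 0.1582]
ee_rot: [-0.001, 0.707, 0.707, -0.003]
contact_force: [0.5, 0.7, 0.5]
width: 0.064
gripper_force: 0.0
```

>>> servo_tool --pt "0 0 -4 0 0 0 -0.4" --pt "-2 0 -4 0 0 0 -0.4" --pt "-4 0.4 -1 0 0 0 -0.4" --pt "-4 0.4 0 0 0 0 -0.4" --pt "-4 0.4 0 0 0 0 -0.4"

```text
clock: 59.25
position: [0.4589, 0.1552, 0.2515]
ee_rot: [0.001, 0.706, 0.708, 0.001]
contact_force: [0.8, -0.6, -0.1]
width: 0.0598
gripper_force: 0.0
```

>>> servo_tool --pt "-4 0.4 0 0 0 0 -0.4" --pt "-4 0.4 0 0 0 0 -0.4" --pt "-4 0.4 0 0 0 0 -0.4" --pt "-4 0.4 0 0 0 0 -0.4" --pt "-4 0.4 0 0 0 0 -0.4"

```text
clock: 59.75
position: [0.4788, -0.0454, 0.2508]
ee_rot: [0.001, 0.707, 0.707, 0.0]
contact_force: [1.5, 0.2, -0.5]
width: 0.0596
gripper_force: 0.0
```

>>> servo_tool --pt "-4 0.4 0 0 0 0 -0.4" --pt "-4 0.4 0 0 0 0 -0.4" --pt "-4 0.4 0 0 0 0 -0.4" --pt "-4 0.4 0 0 0 0 -0.4" --pt "-4 0.4 0 0 0 0 -0.4"

```text
clock: 60.25
position: [0.4989, -0.2456, 0.2507]
ee_rot: [0.001, 0.707, 0.707, 0.0]
contact_force: [2.0, 0.6, 0.6]
width: 0.0597
gripper_force: 0.0
```

>>> servo_tool --pt "-4 0.2 0 0 0 0 -0.4" --pt "-4 0 0 0 0 0 -0.4" --pt "-3 0 0 0 0 0 -0.4" --pt "0 0 0 0 0 0 -0.4" --pt "0 0 0 0 0 0 -0.4"

```text
clock: 60.75
position: [0.5007, -0.3541, 0.25]
ee_rot: [-0.0, 0.707, 0.707, 0.0]
contact_force: [-0.0, 0.8, 0.7]
width: 0.0598
gripper_force: 0.0
```

Run:
```python
from h import *
s=optics.get_image("side");t=optics.get_image("top")
print(caps(s,(230,100,310,190)),caps(t,(165,190,260,270)))
print(manip.get_state()['position'])
```

```text
[([270.8, 119.2], [11, 12, 109]), ([277.67, 139.2], [9, 10, 51]), ([255.54, 140.93], [14, 10, 82]), ([303.84, 147.45], [14, 9, 31])] [([180.97, 225.96], [13, 11, 112]), ([204.95, 243.62], [17, 16, 222])]
[ 0.50085286 -0.35271649  0.25020992]
```

>>> servo_tool --pt "-3 0.1 0 0 0 0 -0.4" --pt "-0.7 0 3 0 0 0 -0.4" --pt "0 0 4 0 0 0 -0.4" --pt "0 0 3.5 0 0 0 -0.4" --pt "0 0 1.6 0 0 0 -0.4"

```text
clock: 61.35
position: [0.5006, -0.3876, 0.1258]
ee_rot: [-0.003, 0.706, 0.708, 0.0]
contact_force: [-1.0, -0.4, -0.2]
width: 0.0597
gripper_force: 0.0
```

>>> servo_tool --pt "0 0 0.4 0 0 0 -0.4" --pt "0 0 0 0 0 0 -0.4" --pt "0 0 0 0 0 0 -0.4" --pt "0 0 0 0 0 0 0" --pt "0 0 0 0 0 0 1"

```text
clock: 61.85
position: [0.5029, -0.3912, 0.1268]
ee_rot: [0.002, 0.707, 0.707, 0.0]
contact_force: [1.3, -0.7, -0.9]
width: 0.034
gripper_force: 69.8
```

>>> servo_tool --pt "0 0 0 0 0 0 1" --pt "0 0 0 0 0 0 1" --pt "0 0 0 0 0 0 1" --pt "0 0 0 0 0 0 1" --pt "0 0 0 0 0 0 1"

```text
clock: 62.35
position: [0.503, -0.3913, 0.1267]
ee_rot: [0.002, 0.707, 0.707, 0.0]
contact_force: [1.1, 0.6, 5.5]
width: 0.0339
gripper_force: 70.1
```

>>> servo_tool --pt "0 0 -1 0 0 0 1" --pt "0 0 -2 0 0 0 1" --pt "0 0 -3 0 0 0 1" --pt "0 0 -4 0 0 0 1" --pt "0 0 -4 0 0 0 1"

```text
clock: 62.85
position: [0.501, -0.39, 0.2654]
ee_rot: [-0.001, 0.707, 0.707, -0.0]
contact_force: [0.0, -1.1, -2.7]
width: 0.0342
gripper_force: 70.1
```

>>> servo_tool --pt "3 0 -3.5 0 0 0 1" --pt "3 0 -3.5 0 0 0 1" --pt "4 0 0 0 0 0 1" --pt "4 0 0 0 0 0 1" --pt "4 0 0 0 0 0 1"

```text
clock: 63.35
position: [0.5009, -0.209, 0.3349]
ee_rot: [-0.0, 0.707, 0.707, -0.0]
contact_force: [0.6, 0.9, -2.8]
width: 0.034
gripper_force: 70.1
```

>>> servo_tool --pt "4 0 0 0 0 0 1" --pt "4 0 0 0 0 0 1" --pt "4 0 0 0 0 0 1" --pt "4 0 0 0 0 0 1" --pt "4 0 0 0 0 0 1"

```text
clock: 63.85
position: [0.5005, -0.0091, 0.3347]
ee_rot: [-0.0, 0.707, 0.707, -0.001]
contact_force: [0.8, 0.1, -3.0]
width: 0.0339
gripper_force: 70.1
```

>>> servo_tool --pt "4 0.3 0 0 0 0 1" --pt "4 0.3 0 0 0 0 1" --pt "4 0.4 0 0 0 0 1" --pt "4 0 0 0 0 0 1" --pt "4 0 0 0 0 0 1"

```text
clock: 64.35
position: [0.5105, 0.1907, 0.3346]
ee_rot: [-0.0, 0.707, 0.707, -0.001]
contact_force: [1.1, -0.3, -2.5]
width: 0.0342
gripper_force: 70.1
```

>>> servo_tool --pt "3 0 2 0 0 0 1" --pt "2 0 4 0 0 0 1" --pt "0.6 0 4 0 0 0 1" --pt "0 0 3 0 0 0 1" --pt "0 0 1 0 0 0 1"

```text
clock: 64.85
position: [0.5082, 0.2446, 0.1909]
ee_rot: [-0.002, 0.706, 0.708, -0.004]
contact_force: [-1.5, -0.5, -1.6]
width: 0.0342
gripper_force: 70.3
```

>>> servo_tool --pt "0 0 0 0 0 0 1" --pt "0 0 0 0 0 0 1" --pt "0 0 0 0 0 0 1" --pt "0 0 0 0 0 0 1" --pt "0 0 0 0 0 0 1"

```text
clock: 65.35
position: [0.5118, 0.2454, 0.196]
ee_rot: [0.001, 0.707, 0.707, 0.001]
contact_force: [0.2, 0.7, -1.5]
width: 0.034
gripper_force: 70.4
```

Down 6.9 cm, release, retreat toward the robot's right, clear of the views.

>>> servo_tool --pt "0 0 2 0 0 0 1" --pt "0 0 2 0 0 0 1" --pt "0 0 1.5 0 0 0 1" --pt "0 0 0.8 0 0 0 1" --pt "0 0 0.4 0 0 0 1"

```text
clock: 65.85
position: [0.5112, 0.2453, 0.1275]
ee_rot: [-0.0, 0.707, 0.707, -0.0]
contact_force: [0.2, 0.4, -2.5]
width: 0.0341
gripper_force: 70.3
```

>>> servo_tool --pt "0 0 0.2 0 0 0 1" --pt "0 0 0.1 0 0 0 1" --pt "0 0 0 0 0 0 1" --pt "0 0 0 0 0 0 1" --pt "0 0 0 0 0 0 1"

```text
clock: 66.35
position: [0.5116, 0.2456, 0.1266]
ee_rot: [0.0, 0.707, 0.707, 0.001]
contact_force: [-1.9, 0.1, 7.2]
width: 0.0339
gripper_force: 71.3
```

>>> servo_tool --pt "0 0 0 0 0 0 0" --pt "0 0 0 0 0 0 -0.4" --pt "0 0 0 0 0 0 -0.4" --pt "0 0 -1 0 0 0 -0.4" --pt "0 0 -3 0 0 0 -0.4"

```text
clock: 66.85
position: [0.5094, 0.2447, 0.163]
ee_rot: [-0.001, 0.707, 0.707, -0.003]
contact_force: [0.1, 0.9, -0.5]
width: 0.0599
gripper_force: 0.0
```

>>> servo_tool --pt "0 0 -4 0 0 0 -0.4" --pt "0 0 -4 0 0 0 -0.4" --pt "-3 -1 -3 0 0 0 -0.4" --pt "-4 -1 0 0 0 0 -0.4" --pt "-4 -1.5 0 0 0 0 -0.4"

```text
clock: 67.35
position: [0.4772, 0.1346, 0.2769]
ee_rot: [0.002, 0.706, 0.708, 0.002]
contact_force: [0.5, -0.9, -0.2]
width: 0.0601
gripper_force: 0.0
```

>>> servo_tool --pt "-4 -1.5 0 0 0 0 -0.4" --pt "-4 -1.5 0 0 0 0 -0.4" --pt "-4 -1.5 0 0 0 0 -0.4" --pt "-4 -1.5 0 0 0 0 -0.4" --pt "-4 -1.5 0 0 0 0 -0.4"

```text
clock: 67.85
position: [0.4009, -0.0661, 0.2758]
ee_rot: [0.001, 0.707, 0.708, 0.0]
contact_force: [0.6, -1.0, 0.7]
width: 0.0597
gripper_force: 0.0
```

>>> servo_tool --pt "-4 -1.5 0 0 0 0 -0.4" --pt "-4 -1.5 0 0 0 0 -0.4" --pt "-4 -1.5 0 0 0 0 -0.4" --pt "-4 -1.5 0 0 0 0 -0.4" --pt "-4 -1.5 0 0 0 0 -0.4"

```text
clock: 68.35
position: [0.326, -0.2664, 0.2759]
ee_rot: [0.001, 0.707, 0.707, 0.0]
contact_force: [0.5, -0.3, 0.7]
width: 0.0595
gripper_force: 0.0
```

>>> servo_tool --pt "-4 0 0 0 0 0 -0.4" --pt "-4 0 0 0 0 0 -0.4" --pt "-4 0 0 0 0 0 -0.4" --pt "-4 0 0 0 0 0 -0.4" --pt "0 0 0 0 0 0 -0.4"

```text
clock: 68.85
position: [0.3268, -0.4301, 0.2748]
ee_rot: [0.001, 0.708, 0.706, -0.001]
contact_force: [-0.4, 0.6, -0.1]
width: 0.0596
gripper_force: 0.0
```

Run:
```python
from h import *
s=optics.get_image("side");t=optics.get_image("top")
print(caps(s,(230,100,310,190)),caps(t,(165,190,260,270)))
print(manip.get_state()['position']);red(s)
cv2.imwrite("pics/g9.png",np.hstack([crop(s,225,100,385,270,3),cv2.copyMakeBorder(crop(t,165,150,270,270,3),0,150,0,0,cv2.BORDER_CONSTANT)]))
```

```text
[([270.75, 119.23], [11, 12, 108]), ([257.51, 137.39], [16, 16, 205]), ([281.82, 142.55], [13, 14, 147])] [([221.99, 219.36], [13, 14, 139]), ([180.97, 225.96], [13, 11, 112]), ([204.95, 243.62], [17, 16, 222])]
[ 0.32670461 -0.42526549  0.27482658]
red 85 [296.06 193.76] slope dx/dy 0.073
0 [296.37 192.55] 0.019
0.05 [295.13 192.8 ] 0.09
0.1 [293.89 193.1 ] 0.163
0.15 [292.66 193.44] 0.24
0.2 [291.43 193.82] 0.319
```

View pics/g9.png

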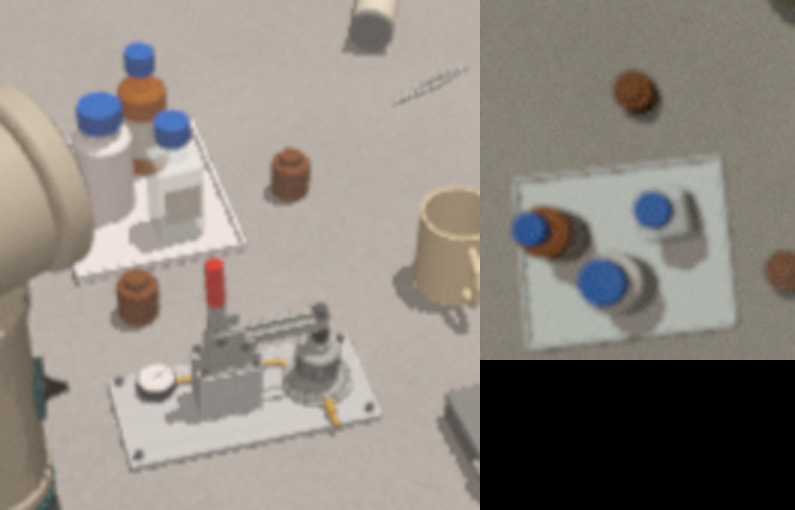

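Run:
```python
from h import *
ims={c:np.mean([optics.get_image(c).astype(float) for _ in range(4)],0).astype(np.uint8) for c in("side","top")}
def W(c,im):
    x0,y0,x1,y1=(275,170,320,220) if c=="side" else (295,190,330,240)
    p=im.astype(float);w=np.clip(p[...,0]-np.maximum(p[...,1],p[...,2])-15,0,None);o=np.zeros_like(w);o[y0:y1,x0:x1]=w[y0:y1,x0:x1]
    g=np.mgrid[:400,:640];return np.array([(o*g[1]).sum(),(o*g[0]).sum()])/o.sum()
old={"side":cv2.imread("pics/side0.png")[:,:,::-1],"top":cv2.imread("pics/top0.png")[:,:,::-1]}
obs={(k,c):W(c,d[c]) for k,d in(("old",old),("new",ims)) for c in d}
def P(a,r,n):
    y=.076;d=-.097-r*np.sin(a);return [n[0]+d*np.cos(y),n[1]+d*np.sin(y),n[2]+.088+r*np.cos(a)]
def f(p): 
    n=p[2:5];return np.r_[[proj(c,P(a,p[5],n))[0]-obs[k,c] for k,a in(("old",p[0]),("new",p[1])) for c in("side","top")]].ravel().tolist()+[(n[0]-.612)/.003,(n[1]-.0005)/.003,(n[2]-.016)/.003,(p[5]-.066)/.005]
q=least_squares(f,[.38,.02,.612,.0005,.016,.066]);print(obs);print(q.x.round(4),np.round(q.fun,2))
print(manip.get_state()["clock"])
```

```text
{('old', 'side'): array([286.98096886, 196.22698962]), ('old', 'top'): array([310.94053887, 225.38587798]), ('new', 'side'): array([294.72741194, 193.37377783]), ('new', 'top'): array([310.1704877 , 216.97582326])}
[ 3.917e-01  4.490e-02  6.121e-01 -2.000e-04  1.580e-02  6.530e-02] [ 0.15 -0.08 -0.15  0.21  0.64 -0.11 -0.07  0.71  0.04 -0.24 -0.07 -0.13]
69.35
```

>>> servo_tool --pt "4 1.4 0 0 0 0 1" --pt "4 1.4 0 0 0 0 1" --pt "4 1.4 0 0 0 0 1" --pt "4 1.4 0 0 0 0 1" --pt "4 1.4 0 0 0 0 1"

```text
clock: 69.85
position: [0.3969, -0.2228, 0.2752]
ee_rot: [0.0, 0.707, 0.707, 0.0]
contact_force: [0.6, 0.1, 0.4]
width: 0.0001
gripper_force: 0.0
```

>>> servo_tool --pt "4 1.4 0 0 0 0 1" --pt "4 1.4 0 0 0 0 1" --pt "4 1.4 0 0 0 0 1" --pt "4 1.4 0 0 0 0 1" --pt "4 1.4 0 0 0 0 1"

```text
clock: 70.35
position: [0.4666, -0.0227, 0.2753]
ee_rot: [0.0, 0.707, 0.708, 0.0]
contact_force: [0.8, -0.5, 0.0]
width: 0.0002
gripper_force: 0.0
```

>>> servo_tool --pt "1.8 0 0 0 0 0 1" --pt "0 0 3 0 0 0 1" --pt "0 0 4 0 0 0 1" --pt "0 0 4 0 0 0 1" --pt "0 0 0 0 0 0 1"

```text
clock: 70.85
position: [0.462, -0.0056, 0.1607]
ee_rot: [-0.005, 0.706, 0.708, -0.003]
contact_force: [-0.9, -0.3, 0.5]
width: -0.0003
gripper_force: 0.0
```

>>> servo_tool --pt "0 0.5 0 0 0 0 1" --pt "0 0.5 0 0 0 0 1" --pt "0 0 0 0 0 0 1" --pt "0 0 0 0 0 0 1" --pt "0 0 0 0 0 0 1"

```text
clock: 71.35
position: [0.4769, -0.0068, 0.1657]
ee_rot: [0.001, 0.707, 0.707, 0.0]
contact_force: [-0.5, 0.0, -0.2]
width: 0.0004
gripper_force: 0.0
```

Now push forward until firm resistance.

>>> servo_tool --pt "0 0.4 0 0 0 0 1" --pt "0 0.4 0 0 0 0 1" --pt "0 0.4 0 0 0 0 1" --pt "0 0.3 0 0 0 0 1" --pt "0 0 0 0 0 0 1"

```text
clock: 71.85
position: [0.4903, -0.0066, 0.1646]
ee_rot: [-0.001, 0.707, 0.708, -0.001]
contact_force: [-4.5, -0.5, 3.6]
width: -0.0001
gripper_force: 2.3
```

>>> servo_tool --pt "0 0.2 0 0 0 0 1" --pt "0 0.2 0 0 0 0 1" --pt "0 0.1 0 0 0 0 1" --pt "0 0 0 0 0 0 1" --pt "0 0 0 0 0 0 1"

```text
clock: 72.35
position: [0.4916, -0.0065, 0.1646]
ee_rot: [-0.004, 0.706, 0.708, -0.004]
contact_force: [-12.2, -1.5, 9.2]
width: -0.0
gripper_force: 6.2
```

>>> servo_tool --pt "0 0.2 0 0 0 0 1" --pt "0 0.2 0 0 0 0 1" --pt "0 0.1 0 0 0 0 1" --pt "0 0 0 0 0 0 1" --pt "0 0 0 0 0 0 1"

```text
clock: 72.85
position: [0.4917, -0.0064, 0.1646]
ee_rot: [-0.007, 0.706, 0.708, -0.007]
contact_force: [-22.8, -1.5, 17.7]
width: -0.0001
gripper_force: 11.6
```

>>> servo_tool --pt "0 0.2 0 0 0 0 1" --pt "0 0.2 0 0 0 0 1" --pt "0 0.1 0 0 0 0 1" --pt "0 0 0 0 0 0 1" --pt "0 0 0 0 0 0 1"

```text
clock: 73.35
position: [0.4917, -0.0064, 0.1646]
ee_rot: [-0.01, 0.706, 0.708, -0.011]
contact_force: [-32.3, -2.1, 25.0]
width: 0.0
gripper_force: 17.1
```

>>> servo_tool --pt "0 -0.8 0 0 0 0 1" --pt "0 -1 0 0 0 0 1" --pt "0 -2 0 0 0 0 1" --pt "0 -2 0 0 0 0 1" --pt "0 -1 0 0 0 0 1"

```text
clock: 73.85
position: [0.4378, -0.0066, 0.1648]
ee_rot: [0.0, 0.707, 0.707, 0.0]
contact_force: [0.3, 0.5, -1.1]
width: -0.0003
gripper_force: 0.0
```

>>> servo_tool --pt "0 0 -2 0 0 0 1" --pt "0 0 -4 0 0 0 1" --pt "0 0 -4 0 0 0 1" --pt "0 -2 0 0 0 0 1" --pt "0 0 0 0 0 0 1"

```text
clock: 74.35
position: [0.4183, -0.0067, 0.2661]
ee_rot: [0.001, 0.707, 0.707, 0.001]
contact_force: [-0.4, 0.2, 0.0]
width: 0.0003
gripper_force: 0.0
```

>>> servo_tool --pt "-4 0 0 0 0 0 1" --pt "-4 0 0 0 0 0 1" --pt "-4 0 0 0 0 0 1" --pt "-4 0 0 0 0 0 1" --pt "0 0 0 0 0 0 1"

```text
clock: 74.85
position: [0.4198, -0.1715, 0.2637]
ee_rot: [0.001, 0.709, 0.706, -0.001]
contact_force: [-0.1, 1.2, 0.2]
width: -0.0002
gripper_force: 0.0
```

Run:
```python
from h import *
s=optics.get_image("side");t=optics.get_image("top");red(s)
print(caps(t,(165,190,260,270)),manip.get_state()["position"])
print(manip.sign_off())
```

```text
red 89 [296.64 193.36] slope dx/dy 0.046
0 [296.37 192.55] 0.019
0.05 [295.13 192.8 ] 0.09
0.1 [293.89 193.1 ] 0.163
0.15 [292.66 193.44] 0.24
0.2 [291.43 193.82] 0.319
[([221.95, 219.32], [13, 13, 136]), ([180.92, 225.96], [13, 11, 111]), ([204.92, 243.64], [17, 16, 221])] [ 0.4190022  -0.16739244  0.26369737]
the job is handed in; nothing more can be done
None
```

The job is handed in at about 75 s: the holder sits in the nest, clamped with the red handle pushed to its upright stop, and all three bottles stand back in the tray within about 2 mm of where they were; none fell, and the mug and slide box were not touched.

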